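# Shake a sample of nuts out over a row of inspection trays

### The arm

A 6-joint arm with a two-finger parallel gripper is mounted at the origin on the work surface. World frame = base frame: x ahead of the robot, y to its left, z up, the work surface at z = 0. Lengths are in m, angles in rad, forces in N, time in s.
With the tool pointing down it reaches from about 0.425 to 0.95 m from the base axis. Payload 3.5 kg.
Tool frame: the origin (TCP) lies on the centre line of the jaws, within the pads' length; the fingertips stand 19 mm ahead of it and the grasp point (between the pads) is the TCP; z points along the fingers, y is the line along which they close (so a half turn about z gives the same grasp; the last joint's range is limited). The gripper opens to 85 mm and grips with 20 to 120 N. Pads are 22 mm wide; open, the fingers measure 114 mm over their backs; the gripper's body (76 mm by 85 mm) begins 54 mm behind the grasp point. The pads swing forward as they close: fully open they stand 13 mm farther back than shut.
Start: joints at [-1.398, 0.286, 1.577, -0, 1.279, -0.15], TCP at [0.214, -0.64, 0.218] pointing down, gripper open.
Joint ranges: [-2.77, 2.77], [-0.9, 2.22], [0.21, 2.48], [-1.53, 4.67], [0.24, 2.81], [-2.84, 2.84]. Speed limits (rad/s): [2.79, 2.79, 3.14, 3.14, 3.14, 3.14].

### API

Orientations are given as a unit quaternion [x, y, z, w].
In Python, from plant import ctrl, imaging gives the robot as it stands. The module is installed in compiled form; this text tells all that it offers.
- The arm moves only by the shell command python3 -m handwheel 'ROWS' [OPENING] [FORCE]. ROWS is JSON, one flat list of numbers, 6 for each row, row after row: the shift along the world's x, y, z in units of 150 mm (1.0 is 150 mm), then the turn, a rotation vector about the world's x, y, z in units of 90 degrees (1.0 is 90 degrees). In form: [tx, ty, tz, rx, ry, rz, tx, ty, tz, rx, ry, rz, ...]. A call has 1 to 5 rows; each row shifts and turns the commanded pose from where the row before left it; what a row does not reach is not made up. A row lasts 1/12 s, in which the tool goes at most 41.7 mm and 7.16 degrees, less where a joint would pass 70% of its speed; a pose out of reach is approached as far as the arm can. A call with a number of a shift or a turn outside -1 to 1 is refused whole. A call with a gripper value outside its range is refused whole. OPENING is the opening, from 0 (shut) to 1 (fully open), set as the call begins (- or left out, the last holds). The fingers move at their own pace and stop on an object; FORCE is the grip in N (left out, the last holds). Time passes only in rows, so rows that do not move let the fingers close. It gives the time, the measured TCP pose, the force, the opening and the grip force at its end, in the units of the state.
- ctrl.get_state(): the state, without advancing time (a new reading comes with each control period).
- imaging.read_camera(name): name is "scene" or "top" or "wrist"; returns (picture, depth): 420x560x3 uint8, blue, green, red; 420x560 float32, m along the optical axis (not along the pixel's ray), 0 where there is no reading.
- imaging.get_calibration(name): a dict with "fovy" (degrees; the focal length in pixels is half the picture's height over the tangent of half this angle, whatever the lens; pixels are square), "cx", "cy" (the principal point, pixels), "R" (3x3) and "t" (3): a world point X has camera coordinates R X + t. Camera axes: x right, y down, z forward; pixel columns grow to the right and rows downward; lengths in m; the calibration is good to about 2 mm. The wrist camera is an equidistant fisheye: a pixel r from the principal point sees the ray r / f radians off the axis. A picture is of the moment at which its call begins: read the wrist's pose just before it. get_calibration takes no time and is no camera call; for the wrist camera it gives the pose at the moment of the call.
- ctrl.sign_off(): hands the job in; it is judged then, once.
The state is a dict: "time": time; "qpos": joint angles; "dq": joint speeds; "joint_efforts": joint torques, N m; "eef_pos": TCP position; "tcp_rot": TCP orientation; "contact_force": force on the tool from outside, world axes, zero at the start; "wrist_torque": the same for the moment, N m; "opening": opening from 0.0 (shut) to 1.0 (fully open); "finger_force": force on a finger pad.
Only numpy, scipy, OpenCV 4.12 (cv2) and the standard library are available. Lean on these libraries where they do the work, as an engineer would, in place of code of your own. Each camera call takes 0.05 s, during which the arm holds its last target. There are 200 camera calls.

### The job

First nudge the three blue trays into a neat row: tight up against the aluminium fence, square to it, side by side without gaps, the first one up against the yellow end stop. Then lift the shaker off its two hooks and shake the square brass nuts out of its open end evenly over the row, so that every nut lies on the floor of a tray, none on top of another, and each tray has at least two. Hang the empty shaker back on both hooks, and see that the trays are still in their neat row at the end; leave the micrometer and the tumbler alone.

Things in the scene. Friction and masses are not known exactly. Their poses are not given: they have to be found in the camera images.
- fence: L fence fixed to the bench, 16 mm high: aluminium bar 300 x 22 mm along y, yellow end stop 60 x 25 mm at its left end (robot's view). Origin: inner corner, on the bench. Trays lie on the -x (robot's) side of the bar's face x = 0 and the -y side of the stop's face y = 0: home, their centres are at x = -0.048 and y = -0.048, -0.144, -0.240.
- tray_a: A shallow square blue plastic tray with a light grey floor pad, 96 x 96 mm outside and 18 mm high, walls 3.5 mm thick, floor 4 mm thick, open on top, about 220 g, loose. Origin at the centre of its underside, z up, x and y square to its sides. The three trays are alike; any of them may take any place in the row.
- tray_b: A shallow square blue plastic tray with a light grey floor pad, 96 x 96 mm outside and 18 mm high, walls 3.5 mm thick, floor 4 mm thick, open on top, about 220 g, loose. Origin at the centre of its underside, z up, x and y square to its sides. The three trays are alike; any of them may take any place in the row.
- tray_c: A shallow square blue plastic tray with a light grey floor pad, 96 x 96 mm outside and 18 mm high, walls 3.5 mm thick, floor 4 mm thick, open on top, about 220 g, loose. Origin at the centre of its underside, z up, x and y square to its sides. The three trays are alike; any of them may take any place in the row.
- stand: Hook stand, fixed, left or right of the trays: base plate 170 x 130 mm (x -0.03 to 0.14), dark upright and 100 mm crossbar at x 0.097 to 0.113 (top 108 mm up), two level 8 mm prongs at y = -0.042 and 0.042 from the crossbar towards -x (to the robot), tops 105 mm up; their ends, x -0.026 to -0.038, turn up to 115 mm. Free to hang on at x -0.015 to 0.08. Origin: on the bench below the prongs.
- shaker: Square tube 178 x 29 x 24 mm: aluminium floor, clear walls and top 3 mm thick (inside 23 wide, 18 high: nuts lie in single file), orange end at -x, open mouth at +x, handle above; 200 g, nuts extra. Origin: centre of the underside, x towards the mouth, z up. At the start it hangs level by its handle on both prongs, underside 45 mm above the bench, mouth towards the stand's +y.
- shaker_handle (a point): Middle of the orange handle bar (12 x 12 mm, 124 mm long along the shaker's x, a post at each end 58 mm from here), 66 mm above the underside, its own underside 36 mm above the tube's top. Hanging, the prongs pass between bar and tube 42 mm either side of here: grip here, raise 11 to 27 mm to clear the turned-up ends (higher, the tube strikes the prongs), then draw off to the stand's -x.
- shaker_mouth (a point): Middle of the floor's edge at the shaker's open mouth, 89 mm from its middle, 3 mm above the underside. Inside is smooth (friction about 0.28 to 0.42): nuts stay while it is level and moved gently, all run out if it is tipped mouth-down beyond 16 to 23 degrees; tipped about 10 degrees and shaken briskly lengthwise (16 mm to and fro) they creep out one by one, 5 to 20 mm a shake.
- nut_1: A square brass nut, 20 x 20 mm and 12 mm thick, with a dark round bore, 28 g; origin at its middle, z along the bore. All the nuts are alike; six, seven or eight of them are present, at the start in single file inside the shaker.
- nut_2: A square brass nut, 20 x 20 mm and 12 mm thick, with a dark round bore, 28 g; origin at its middle, z along the bore. All the nuts are alike; six, seven or eight of them are present, at the start in single file inside the shaker.
- nut_3: A square brass nut, 20 x 20 mm and 12 mm thick, with a dark round bore, 28 g; origin at its middle, z along the bore. All the nuts are alike; six, seven or eight of them are present, at the start in single file inside the shaker.
- nut_4: A square brass nut, 20 x 20 mm and 12 mm thick, with a dark round bore, 28 g; origin at its middle, z along the bore. All the nuts are alike; six, seven or eight of them are present, at the start in single file inside the shaker.
- nut_5: A square brass nut, 20 x 20 mm and 12 mm thick, with a dark round bore, 28 g; origin at its middle, z along the bore. All the nuts are alike; six, seven or eight of them are present, at the start in single file inside the shaker.
- nut_6: A square brass nut, 20 x 20 mm and 12 mm thick, with a dark round bore, 28 g; origin at its middle, z along the bore. All the nuts are alike; six, seven or eight of them are present, at the start in single file inside the shaker.
- nut_7: A square brass nut, 20 x 20 mm and 12 mm thick, with a dark round bore, 28 g; origin at its middle, z along the bore. All the nuts are alike; six, seven or eight of them are present, at the start in single file inside the shaker.
- nut_8: A square brass nut, 20 x 20 mm and 12 mm thick, with a dark round bore, 28 g; origin at its middle, z along the bore. All the nuts are alike; six, seven or eight of them are present, at the start in single file inside the shaker.
- micrometer: Bystander: a micrometer clamped upright in a grey-blue bench stand, base 130 x 90 mm, 200 mm high, 1.3 kg, loose; origin at the centre of its underside, z up. It stands on the other side of the trays from the hook stand. To be left where it is.
- tumbler: Bystander: a closed navy-blue drinks tumbler with a steel rim, 88 mm across at the top, 176 mm high, 0.5 kg, loose; origin at the centre of its underside, z up. To be left where it is, standing.
Mind the look-alikes: they are no part of the job. What is shaped like the tray_b but green is not meant. Leave any turquoise look-alike of the tray_a alone.

How it is judged:
By the outcome, as a careful person would: the job done as asked, in the order asked, and still so for the second after the job is handed in, with the robot touching nothing.
Of nut_1, nut_2, nut_3, nut_4, nut_5, nut_6, nut_7, nut_8 only 6 to 8 are there at a start; the rules pass over those that are not, and their reading is None.
At some moment in a run one of tray_a, tray_b, tray_c may be knocked a few centimetres aside while the robot is not near it.
It also fails if it takes over 210 s, if anything falls off the work surface, if the arm or the gripper's body presses on something with over 40 N, if the wrist force passes 120 N, or if a joint passes its speed limit or range.

## Working session

There is one attempt and no reset: what is moved stays moved. The work goes in short steps, Python scripts to look and compute and a shell command to move; the robot and the scene stay as the last step left them, time stands still between calls to the robot, and variables do not carry over. Pictures are saved under pics/ and viewed, at most 14 in all, crops included, and the job is handed in when it is done.

```bash
mkdir -p pics
cat > h.py <<'E'
import numpy as np,cv2
from plant import ctrl,imaging
def grab(n,save=None):
    c=imaging.get_calibration(n); p,d=imaging.read_camera(n)
    if save: cv2.imwrite('pics/'+save,p)
    return p,d,c
def world(d,c,n='top'):
    h,w=d.shape; f=h/2/np.tan(np.radians(c['fovy'])/2)
    v,u=np.mgrid[:h,:w].astype(float); x=(u-c['cx'])/f; y=(v-c['cy'])/f
    if n=='wrist':
        r=np.hypot(x,y)+1e-9; k=np.tan(r)/r; x=x*k;y=y*k
    P=np.stack([x*d,y*d,d],-1)
    return (P-np.array(c['t']))@np.array(c['R'])
E
python3 - <<'E'
from h import *
print(ctrl.get_state())
for n in('top','scene'):
    p,d,c=grab(n,n+'0.png');np.savez(n+'0',p=p,d=d)
    print(n,c)
E
```

```text
{'time': 0.0, 'qpos': array([-1.39797353e+00,  2.87200655e-01,  1.57817264e+00,  1.81715894e-05,
        1.27860247e+00, -1.50020298e-01]), 'dq': array([ 0.00087523,  0.00014404, -0.00063804,  0.00083802,  0.00084198,
       -0.00027589]), 'joint_efforts': array([-1.56739516e-04, -4.05975902e+01, -2.92627627e+01, -1.37523662e-04,
        5.85548580e-03,  9.24501734e-06]), 'eef_pos': array([ 0.21405335, -0.63943748,  0.21682625]), 'tcp_rot': array([ 9.86999529e-01,  1.60718730e-01, -4.88790482e-06, -1.19157475e-03]), 'contact_force': array([0.08143282, 0.38323463, 0.09213621]), 'wrist_torque': array([ 0.04446867, -0.00929015, -0.01202271]), 'finger_force': 0.0, 'opening': 1.002509401356662}
top {'fovy': 57.885197709006476, 'cx': 281.56009502686015, 'cy': 209.5888263202547, 'R': array([[-0.01188373, -0.99992104, -0.00408632],
       [-0.99688603,  0.01216605, -0.07791173],
       [ 0.07795529,  0.00314771, -0.99695189]]), 't': array([0.01404332, 0.54149597, 1.20530223])}
scene {'fovy': 47.33718774987233, 'cx': 285.4627309182833, 'cy': 207.85925415727937, 'R': array([[-0.72985192,  0.68348768, -0.0126797 ],
       [ 0.36123174,  0.36985595, -0.85598961],
       [-0.58036869, -0.62932596, -0.51683752]]), 't': array([ 0.35499221, -0.08667322,  1.91612223])}
```

View pics/top0.png

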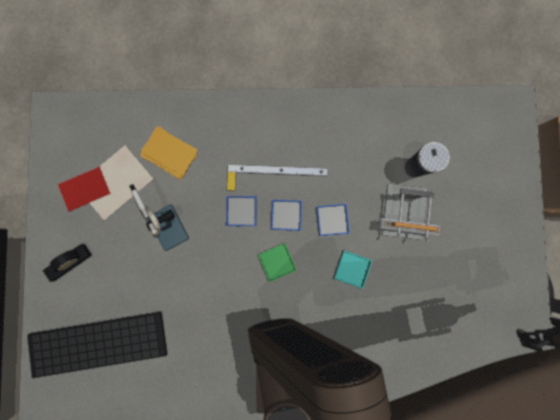

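View pics/scene0.png

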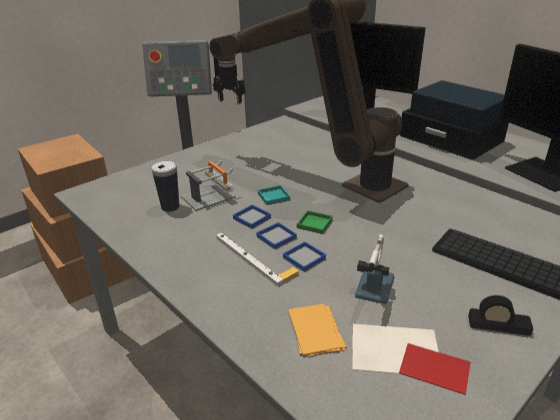

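Top view: blue trays at (241,211), (286,215) and (332,220) match the description. Green one at (277,261) and turquoise one at (352,268) are look-alikes and stay put. The fence bar is at (278,170), the stop at (231,180), and the shaker hangs on the stand with its handle at (415,226). I'll enlarge that area to confirm and measure.

Run:
```python
from h import *
z=np.load('top0.npz');p,d=z['p'],z['d'];c=imaging.get_calibration('top');W=world(d,c)
cv2.imwrite('pics/crop0.png',cv2.resize(p[140:290,210:450],None,fx=3.3,fy=3.3,interpolation=cv2.INTER_CUBIC))
hsv=cv2.cvtColor(p,cv2.COLOR_BGR2HSV)
def rep(name,m,zz=None):
    n,l,s,ce=cv2.connectedComponentsWithStats(m.astype(np.uint8),connectivity=8)
    for i in range(1,n):
        if s[i,4]>40:
            k=l==i; q=W[k]; q=q[q[:,2]>-0.05]
            r=cv2.minAreaRect((q[:,:2]*1000).astype(np.float32))
            print(name,ce[i].round(0),s[i,4],'rect mm',np.round(r[0],1),np.round(r[1],1),round(r[2],1),'z',np.percentile(q[:,2],[5,50,95]).round(3))
H,S,V=hsv[...,0].astype(int),hsv[...,1],hsv[...,2]
roi=np.zeros(H.shape,bool);roi[120:300,120:460]=1
rep('blue',roi&(H>105)&(H<130)&(S>110))
rep('yellow',roi&(H>18)&(H<32)&(S>150))
rep('orange',roi&(H>5)&(H<18)&(S>130))
rep('bar',roi&(V>150)&(S<60))
rep('green',roi&(H>50)&(H<75)&(S>130)); rep('turq',roi&(H>78)&(H<100)&(S>130))
k=roi&(W[...,2]>0.02);rep('high',k)
```

```text
yellow [169. 153.] 1533 rect mm [635.9 211. ] [551.3 110.5] 58.8 z [0.007 0.012 0.016]
yellow [231. 181.] 116 rect mm [637.4 171.4] [20.5 53.4] 89.9 z [0.012 0.016 0.02 ]
orange [415. 226.] 108 rect mm [ 480.6 -388.4] [122.2   7.9] 82.4 z [0.114 0.117 0.12 ]
bar [435. 156.] 618 rect mm [ 555.7 -243.4] [ 83.6 534.1] 32.8 z [0.168 0.171 0.175]
bar [131. 177.] 1127 rect mm [531.7 313.9] [619.7 174.3] 58.9 z [-0.002  0.003  0.171]
bar [276. 169.] 593 rect mm [636.   45.2] [281.7 268. ] 55.9 z [0.012 0.016 0.021]
bar [286. 215.] 593 rect mm [506.8  -3.3] [ 78.7 121.7] 89.2 z [0.001 0.004 0.008]
bar [332. 220.] 652 rect mm [501.4 -94.6] [ 88.  207.7] 6.5 z [0.    0.004 0.008]
bar [153. 219.] 43 rect mm [509.3 387.7] [39.1  9.6] 26.7 z [0.116 0.119 0.126]
turq [352. 269.] 795 rect mm [ 382.3 -126.7] [288.8  89. ] 69.6 z [0.    0.004 0.012]
high [428. 160.] 1085 rect mm [ 590.1 -225.4] [ 86.  534.3] 23.0 z [0.049 0.17  0.175]
high [153. 214.] 709 rect mm [476.6 241.2] [465.8 111.8] 69.2 z [0.058 0.122 0.173]
high [412. 216.] 1045 rect mm [ 519.3 -239.1] [482.  158.2] 88.6 z [0.058 0.104 0.118]
```

View pics/crop0.png

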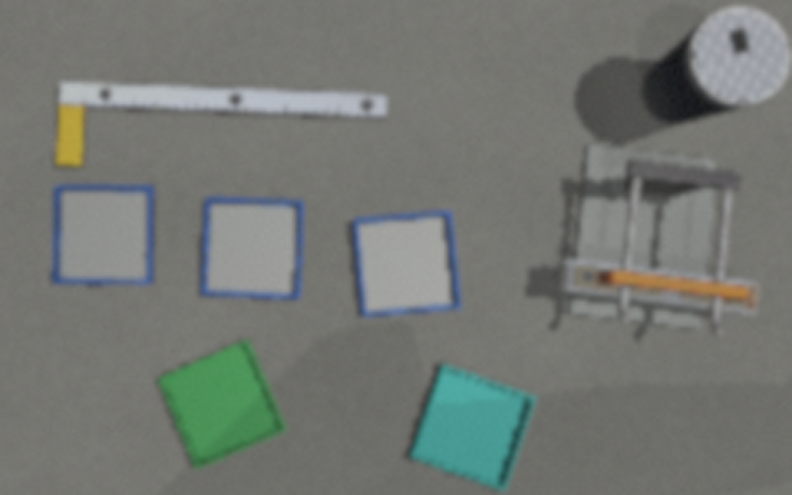

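The crop confirms it: the three trays with blue rims and grey pads are the targets, and the plain green and turquoise ones are not. The left tray overlaps the stop in y. Next I'll move over the trays for a wrist-camera close-up.

```bash
A='' 
python3 -m handwheel '[0.12,0.24,0.06,0,0,-0.0136,0.12,0.24,0.06,0,0,-0.0136,0.12,0.24,0.06,0,0,-0.0136,0.12,0.24,0.06,0,0,-0.0136,0.12,0.24,0.06,0,0,-0.0136]' 0.7 40
python3 -m handwheel '[0.12,0.24,0.06,0,0,-0.0136,0.12,0.24,0.06,0,0,-0.0136,0.12,0.24,0.06,0,0,-0.0136,0.12,0.24,0.06,0,0,-0.0136,0.12,0.24,0.06,0,0,-0.0136]'
python3 -m handwheel '[0.12,0.24,0.06,0,0,-0.0136,0.12,0.24,0.06,0,0,-0.0136,0.12,0.24,0.06,0,0,-0.0136,0.12,0.24,0.06,0,0,-0.0136,0.12,0.24,0.06,0,0,-0.0136]'
python3 -m handwheel '[0,0,0,0,0,0]'
python3 - <<'E'
from h import *
p,d,c=grab('wrist','w1.png');np.savez('w1',p=p,d=d,**{k:c[k] for k in c})
print(c)
E
```

```text
time: 0.52
eef_pos: [0.3045, -0.4581, 0.2628]
tcp_rot: [0.994, 0.107, -0.0, -0.001]
contact_force: [0.6, -0.4, -0.0]
opening: 0.7
finger_force: 0.0
time: 0.93
eef_pos: [0.3944, -0.2781, 0.3082]
tcp_rot: [0.999, 0.054, -0.0, -0.0]
contact_force: [0.5, 0.1, -0.3]
opening: 0.699
finger_force: 0.0
time: 1.35
eef_pos: [0.4844, -0.098, 0.3533]
tcp_rot: [1.0, 0.001, -0.0, -0.0]
contact_force: [1.0, -1.5, -0.1]
opening: 0.706
finger_force: 0.0
time: 1.43
eef_pos: [0.4864, -0.0945, 0.3552]
tcp_rot: [1.0, 0.005, 0.002, -0.001]
contact_force: [0.1, -1.3, -0.9]
opening: 0.704
finger_force: 0.0
{'fovy': 65.70646984690485, 'cx': 280.09565658032443, 'cy': 208.87299196030435, 'R': array([[ 9.97229181e-03, -9.99947079e-01, -2.52845903e-03],
       [-9.56226621e-01, -1.02757541e-02,  2.92446675e-01],
       [-2.92457180e-01, -4.98583752e-04, -9.56278489e-01]]), 't': array([-0.09883893,  0.3863142 ,  0.6534228 ])}
```

View pics/w1.png

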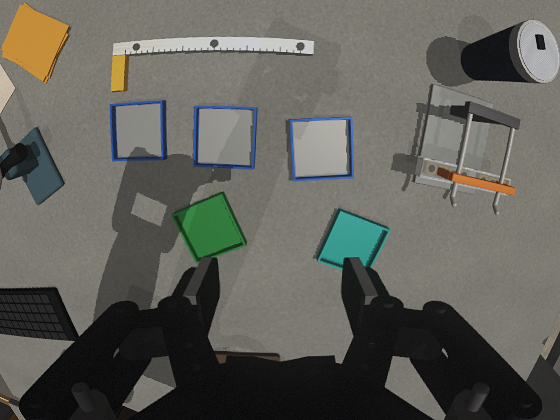

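Wrist view: fence bar runs (113,48) to (313,46), stop at (120,72), trays at (138,130), (225,137) and (321,148), handle from (440,173) to (515,190), and the mouth is on the left at (420,172). Now to measure by ray-plane intersection.

```bash
cat >> h.py <<'E'
def ray(uv,c,z,n='wrist'):
    uv=np.atleast_2d(uv).astype(float); f=210/np.tan(np.radians(c['fovy'])/2)
    x=(uv[:,0]-c['cx'])/f; y=(uv[:,1]-c['cy'])/f
    if n=='wrist':
        r=np.hypot(x,y)+1e-9; s=np.sin(r)/r; D=np.stack([x*s,y*s,np.cos(r)],-1)
    else: D=np.stack([x,y,np.ones_like(x)],-1)
    R=np.array(c['R']); D=D@R; C=-R.T@np.array(c['t'])
    return (C+D*((z-C[2])/D[:,2])[:,None])[:,:2]
def proj(X,c,n='wrist'):
    X=np.atleast_2d(X)@np.array(c['R']).T+np.array(c['t']); f=210/np.tan(np.radians(c['fovy'])/2)
    k=f/X[:,2:]
    if n=='wrist':
        r=np.hypot(X[:,0],X[:,1])[:,None]; k=f*np.arctan2(r,X[:,2:])/(r+1e-9)
    return X[:,:2]*k+[c['cx'],c['cy']]
def comps(m,lo=60):
    n,l,s,ce=cv2.connectedComponentsWithStats(m.astype(np.uint8),connectivity=8)
    return [(l==i).astype(np.uint8) for i in range(1,n) if s[i,4]>lo]
def rect(m,c,z,n):
    k=max(cv2.findContours(m,cv2.RETR_EXTERNAL,cv2.CHAIN_APPROX_NONE)[0],key=len)[:,0]
    P=ray(k,c,z,n)*1000
    (cx,cy),(w,h),a=cv2.minAreaRect(P.astype(np.float32))
    a=(a+45)%90-45
    return np.round([cx,cy,w,h,a],1)
def trays(p,c,n='wrist',v=True):
    h=cv2.cvtColor(p,cv2.COLOR_BGR2HSV); H,S=h[...,0],h[...,1]
    o=[rect(m,c,.018,n) for m in comps((H>103)&(H<130)&(S>120)&(h[...,2]>70),100)]
    o=[r for r in o if 80<max(r[2],r[3])<115]
    if v:
        for r in o: print('tray cx cy w h yaw',r)
    return o
E
python3 - <<'E'
from h import *
z=np.load('w1.npz');p,d=z['p'],z['d'];c={k:z[k] for k in('fovy','cx','cy','R','t')}
trays(p,c)
h=cv2.cvtColor(p,cv2.COLOR_BGR2HSV);H,S,V=h[...,0],h[...,1],h[...,2]
m=(S<70)&(V>135);m[95:]=0;m[:,:105]=0;m[:,330:]=0
m=cv2.morphologyEx(m.astype(np.uint8),cv2.MORPH_CLOSE,np.ones((9,9)))
for k in comps(m,200):print('bar',rect(k,c,.016,'wrist'))
m=(H>17)&(H<32)&(S>130);m[:,:100]=0;m[:50]=0
for k in comps(m):print('stop',rect(k,c,.016,'wrist'))
m=(H>4)&(H<18)&(S>150);m[:,:380]=0
for k in comps(m):
    print('handle',rect(k,c,.117,'wrist')); v,u=np.nonzero(k);print(u.min(),u.max(),v.min(),v.max())
for lo in (0,1):
  pass
for nm,pt,zz in (('mouth?',(415,183),.069),('prongL end',(453,205),.115),('prongR end',(496,212),.115),('barL',(463,106),.108),('barR',(520,125),.108)):print(nm,ray(pt,c,zz).round(3))
z=np.load('top0.npz');print('top');trays(z['p'],imaging.get_calibration('top'),'top')
cv2.imwrite('pics/c1.png',cv2.resize(p[70:230,395:555],None,fx=3.7,fy=3.7,interpolation=cv2.INTER_CUBIC))
E
```

```text
tray cx cy w h yaw [539.2 136.9 101.8  95.7  -1.4]
tray cx cy w h yaw [524.4  -7.7  96.9  95.5  -3.1]
tray cx cy w h yaw [ 507.3 -158.    95.9   95.9    4.2]
bar [664.4  20.7 325.3  38.1  -3. ]
stop [638.3 168.6  31.7  59.7  -3.1]
handle [ 483.8 -376.4  147.7   14.3   -8.2]
437 515 168 194
mouth? [[ 0.468 -0.293]]
prongL end [[ 0.448 -0.337]]
prongR end [[ 0.439 -0.42 ]]
barL [[ 0.587 -0.342]]
barR [[ 0.573 -0.452]]
top
```

View pics/c1.png

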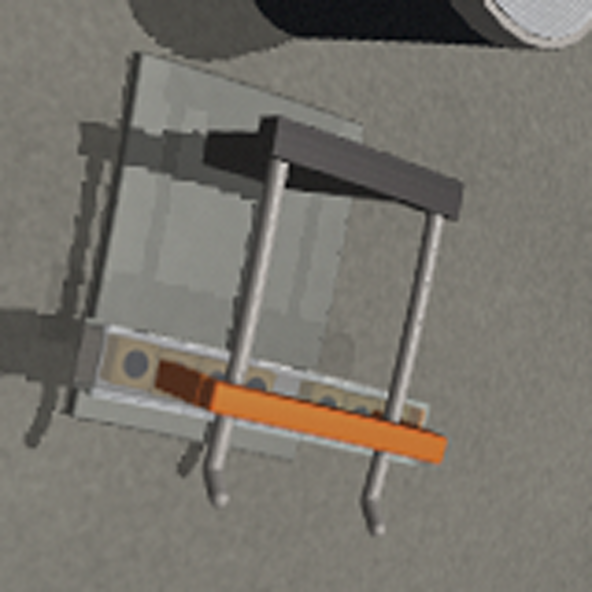

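The crop shows the shaker on both prongs, mouth left at about (90,360), with nuts seen through the clear top. I'll refine the fence fit, then start pushing the trays.

```bash
cat >> h.py <<'E'
from scipy.optimize import minimize
def boxmask(pose,b,c,n='wrist'):
    x,y,a=pose; x0,x1,y0,y1,z0,z1=b
    P=np.array([[i,j,k] for i in(x0,x1) for j in(y0,y1) for k in(z0,z1)])
    ca,sa=np.cos(a),np.sin(a)
    Q=np.stack([x+P[:,0]*ca-P[:,1]*sa,y+P[:,0]*sa+P[:,1]*ca,P[:,2]],-1)
    hull=cv2.convexHull((proj(Q,c,n)*16).astype(np.int32)); m=np.zeros((420,560),np.uint8)
    cv2.fillPoly(m,[hull],255,cv2.LINE_AA,4); return m/255.
def fit(p0,pairs,c,n='wrist'):
    f=lambda v:sum(np.abs(boxmask((v[0]/1e3,v[1]/1e3,v[2]/1e2),b,c,n)-m).sum() for b,m in pairs)
    s=np.array([p0[0]*1e3,p0[1]*1e3,p0[2]*1e2])
    r=minimize(f,s,method='Nelder-Mead',options=dict(initial_simplex=[s,s+[6,0,0],s+[0,6,0],s+[0,0,4]],maxiter=200))
    return r.x[0].round(1),r.x[1].round(1),np.degrees(r.x[2]/100).round(2),round(r.fun)
E
python3 - <<'E'
from h import *
z=np.load('w1.npz');p,d=z['p'],z['d'];c={k:z[k] for k in('fovy','cx','cy','R','t')}
h=cv2.cvtColor(p,cv2.COLOR_BGR2HSV);H,S,V=h[...,0],h[...,1],h[...,2]
for t in (120,135,150):
    m=(S<70)&(V>t);m[62:]=0;m[:,:105]=0;m[:,330:]=0
    m=cv2.morphologyEx(m.astype(np.uint8),cv2.MORPH_CLOSE,np.ones((5,5)))
    m=max(comps(m,200),key=np.sum)
    y=(H>17)&(H<32)&(S>130);y[:,:100]=0;y[:50]=0
    print(t,m.sum(),y.sum(),fit((.668,.159,-.054),[((0,.022,-.275,.025,0,.016),m),((-.06,0,0,.025,0,.016),y)],c))
pt=np.array([[452.6,175.9],[514.7,191.4]]);e=ray(pt,c,.117);print('handle ends',e, e.mean(0),np.degrees(np.arctan2(*(e[0]-e[1]))))
t=np.load('top0.npz')['p'];hh=cv2.cvtColor(t,cv2.COLOR_BGR2HSV)
print(hh[197,241],hh[211,227],hh[211,241])
E
```

```text
120 12746 585 (np.float64(671.7), np.float64(156.9), np.float64(-3.74), 10097)
135 2572 585 (np.float64(674.0), np.float64(159.1), np.float64(-3.14), 1013)
150 2501 585 (np.float64(674.0), np.float64(159.0), np.float64(-3.08), 1017)
handle ends [[ 0.49020345 -0.32883226]
 [ 0.47230441 -0.44993571]] [ 0.48125393 -0.38938398] 8.407424805276245
[111  72 124] [110 115 129] [ 90   2 145]
```

Run:
```python
from h import *
z=np.load('w1.npz');p,d=z['p'],z['d'];c={k:z[k] for k in('fovy','cx','cy','R','t')}
g=p.copy()
for b in((0,.022,-.275,.025,0,.016),(-.06,0,0,.025,0,.016)):
    m=(boxmask((.674,.159,-.054),b,c)>.5).astype(np.uint8)
    cv2.drawContours(g,cv2.findContours(m,0,2)[0],-1,(0,0,255),1)
for r in trays(p,c):
    m=(boxmask((r[0]/1e3,r[1]/1e3,np.radians(r[4])),(-.048,.048,-.048,.048,0,.018),c)>.5).astype(np.uint8)
    cv2.drawContours(g,cv2.findContours(m,0,2)[0],-1,(0,255,255),1)
cv2.imwrite('pics/ov.png',cv2.resize(g[20:200,100:370],None,fx=2.9,fy=2.9,interpolation=cv2.INTER_NEAREST))
```

```text
tray cx cy w h yaw [539.2 136.9 101.8  95.7  -1.4]
tray cx cy w h yaw [524.4  -7.7  96.9  95.5  -3.1]
tray cx cy w h yaw [ 507.3 -158.    95.9   95.9    4.2]
```

View pics/ov.png

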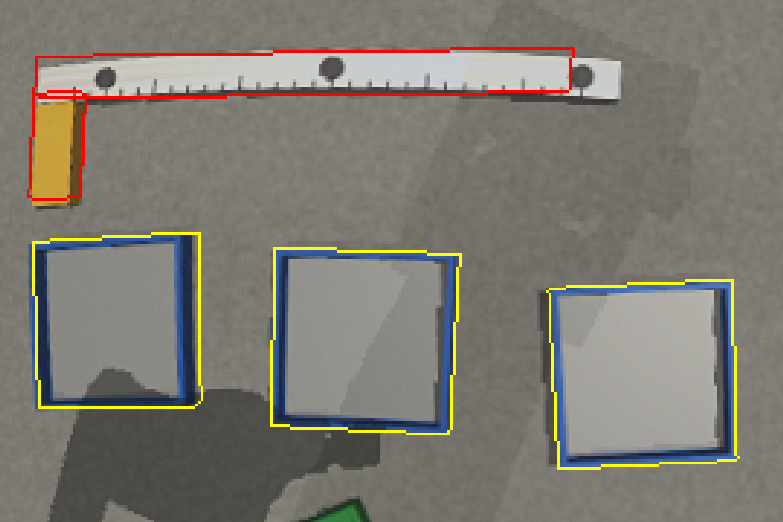

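The overlay fits the trays. The bar really runs from y = +0.025 to -0.300, since its end is at crop pixel 620, so I'm refitting.

Run:
```python
from h import *
z=np.load('w1.npz');p,d=z['p'],z['d'];c={k:z[k] for k in('fovy','cx','cy','R','t')}
h=cv2.cvtColor(p,cv2.COLOR_BGR2HSV);H,S,V=h[...,0],h[...,1],h[...,2]
m=(S<70)&(V>140);m[62:]=0;m[:,:105]=0;m[:,330:]=0
m=cv2.morphologyEx(m.astype(np.uint8),cv2.MORPH_CLOSE,np.ones((9,9)))
m=max(comps(m,200),key=np.sum)
y=(H>17)&(H<32)&(S>110);y[:,:100]=0;y[:50]=0
for b in(-.3,-.295):
  for z0 in(0,.014): print(b,z0,fit((.668,.159,-.054),[((0,.022,b,.025,z0,.016),m),((-.06,0,0,.025,0,.016),y)],c))
b=(H>103)&(H<130)&(S>90)
for k in comps(b,100):
    k=cv2.morphologyEx(k,cv2.MORPH_CLOSE,np.ones((3,3)));cs=cv2.findContours(k,0,2)[0];cv2.drawContours(k,cs,-1,1,-1)
    r=rect(k,c,.018,'wrist')
    if 80<r[2]<115: print(r,fit((r[0]/1e3,r[1]/1e3,np.radians(r[4])),[((-.048,.048,-.048,.048,0,.018),k)],c))
print(ctrl.get_state()['eef_pos'])
```

```text
-0.3 0 (np.float64(674.1), np.float64(158.1), np.float64(-2.39), 843)
-0.3 0.014 (np.float64(672.6), np.float64(158.3), np.float64(-2.6), 772)
-0.295 0 (np.float64(674.2), np.float64(157.4), np.float64(-2.84), 878)
-0.295 0.014 (np.float64(673.7), np.float64(157.1), np.float64(-2.73), 760)
[539.2 137.1 102.2  95.9  -1.1] (np.float64(539.3), np.float64(141.3), np.float64(-0.86), 162)
[524.4  -7.5  97.5  96.   -3.2] (np.float64(525.1), np.float64(-6.9), np.float64(-3.27), 142)
[ 507.1 -157.9   96.5   96.6    4.3] (np.float64(507.5), np.float64(-158.2), np.float64(4.53), 140)
[ 0.48527291 -0.09698251  0.35409985]
```

Run:
```python
from h import *
z=np.load('w1.npz');p,d=z['p'],z['d'];c={k:z[k] for k in('fovy','cx','cy','R','t')}
W=world(d,c,'wrist');t=np.load('top0.npz');T=world(t['d'],imaging.get_calibration('top'))
for n,Q in(('w',W[:270,:110]),('t',T[160:270,120:230])):
    Q=Q.reshape(-1,3);Q=Q[(np.abs(Q[:,0])<1)&(Q[:,1]<.6)&(Q[:,1]>.15)]
    for a,b in((.025,.05),(.05,.1),(.1,.25)):
        q=Q[(Q[:,2]>a)&(Q[:,2]<b)]
        if len(q)>5: print(n,a,len(q),np.percentile(q,[2,98],axis=0).round(3))
```

```text
w 0.025 180 [[0.48  0.361 0.025]
 [0.531 0.386 0.049]]
w 0.05 791 [[0.482 0.339 0.053]
 [0.538 0.4   0.096]]
w 0.1 28 [[0.475 0.366 0.11 ]
 [0.501 0.377 0.125]]
t 0.025 28 [[0.48  0.28  0.026]
 [0.543 0.389 0.049]]
t 0.05 267 [[0.485 0.34  0.056]
 [0.537 0.417 0.097]]
t 0.1 411 [[0.468 0.364 0.115]
 [0.603 0.436 0.174]]
```

```bash
python3 -m handwheel '[0.036,0.213,-0.133,0,0,0,0.036,0.213,-0.133,0,0,0,0.036,0.213,-0.133,0,0,0,0.036,0.213,-0.133,0,0,0,0.036,0.213,-0.133,0,0,0]' 0
python3 -m handwheel '[0.036,0.213,-0.133,0,0,0,0.036,0.213,-0.133,0,0,0,0.036,0.213,-0.133,0,0,0,0.036,0.213,-0.133,0,0,0,0.036,0.213,-0.133,0,0,0]'
python3 -m handwheel '[0,0,-0.21,0,0,0,0,0,-0.21,0,0,0,0,0,-0.21,0,0,0,0,0,-0.2,0,0,0,0,0,0,0,0,0]'
```

```text
time: 1.9
eef_pos: [0.5106, 0.0599, 0.2518]
tcp_rot: [1.0, 0.0, -0.0, 0.0]
contact_force: [0.5, -0.2, 1.2]
opening: 0.009
finger_force: 0.0
time: 2.32
eef_pos: [0.5379, 0.2196, 0.1519]
tcp_rot: [1.0, 0.001, -0.001, 0.0]
contact_force: [-0.1, 0.1, 0.9]
opening: -0.002
finger_force: 0.0
time: 2.73
eef_pos: [0.5322, 0.2168, 0.0214]
tcp_rot: [1.0, 0.001, -0.007, 0.002]
contact_force: [-1.4, -0.3, -0.7]
opening: -0.001
finger_force: 0.0
```

```bash
python3 -m handwheel '[0,0,0.03,0,0,0,0,-0.08,0,0,0,0,0,-0.08,0,0,0,0,0,-0.08,0,0,0,0,0,-0.08,0,0,0,0]'
python3 -m handwheel '[0,-0.05,0,0,0,0,0,-0.04,0,0,0,0,0,0,0,0,0,0]'
```

```text
time: 3.15
eef_pos: [0.5395, 0.1698, 0.0358]
tcp_rot: [1.0, 0.001, 0.002, -0.0]
contact_force: [0.1, 0.2, 0.4]
opening: 0.004
finger_force: 0.0
time: 3.4
eef_pos: [0.5383, 0.1565, 0.0341]
tcp_rot: [1.0, 0.0, 0.0, 0.0]
contact_force: [0.3, 0.0, -0.3]
opening: -0.001
finger_force: 0.0
```

```bash
cat >> h.py <<'E'
def look(save=None,n='wrist',F=(.673,.158,np.radians(-2.6))):
    p,d,c=grab(n,save)
    h=cv2.cvtColor(p,cv2.COLOR_BGR2HSV);H,S=h[...,0],h[...,1]
    for k in comps((H>103)&(H<130)&(S>90),100):
        k=cv2.morphologyEx(k,cv2.MORPH_CLOSE,np.ones((3,3)));cs=cv2.findContours(k,0,2)[0];cv2.drawContours(k,cs,-1,1,-1)
        r=rect(k,c,.018,n)
        if 75<r[2]<130 and 75<r[3]<130:
            q=fit((r[0]/1e3,r[1]/1e3,np.radians(r[4])),[((-.048,.048,-.048,.048,0,.018),k)],c,n)
            e=np.array([q[0]/1e3-F[0],q[1]/1e3-F[1]]);ca,sa=np.cos(F[2]),np.sin(F[2])
            print('tray',[float(x) for x in q],'fence mm',((ca*e[0]+sa*e[1])*1e3).round(1),((-sa*e[0]+ca*e[1])*1e3).round(1))
    return p,d,c
E
python3 -m handwheel '[0,0.15,0.2,0,0,0,-0.1,0,0.25,0,0,0,-0.15,-0.1,0.22,0,0,0,-0.1,-0.15,0.2,0,0,0,-0.1,-0.15,0.2,0,0,0]'
python3 -m handwheel '[-0.1,-0.15,0.2,0,0,0,-0.05,-0.18,0.2,0,0,0,-0.05,-0.2,0.18,0,0,0,-0.05,-0.2,0.18,0,0,0,0,0,0,0,0,0]'
python3 - <<'E'
from h import *
look('w2.png')
E
```

```text
time: 3.82
eef_pos: [0.47, 0.121, 0.1948]
tcp_rot: [1.0, 0.002, 0.0, -0.0]
contact_force: [-0.1, -0.0, 0.4]
opening: -0.003
finger_force: 0.0
time: 4.23
eef_pos: [0.4352, 0.0074, 0.3145]
tcp_rot: [1.0, -0.001, 0.006, 0.002]
contact_force: [0.1, -0.1, 1.7]
opening: 0.001
finger_force: 0.0
tray [539.5, 141.1, -1.43, 164.0] fence mm -132.6 -22.9
tray [524.6, -7.0, -3.48, 141.0] fence mm -140.8 -171.6
tray [507.3, -158.5, 4.96, 179.0] fence mm -151.2 -323.7
```

```bash
python3 -m handwheel '[0.077,0.159,-0.144,0,0,0,0.077,0.159,-0.144,0,0,0,0.077,0.159,-0.144,0,0,0,0.077,0.159,-0.144,0,0,0,0.077,0.159,-0.144,0,0,0]'
python3 -m handwheel '[0.077,0.159,-0.144,0,0,0,0.077,0.159,-0.144,0,0,0,0.077,0.159,-0.144,0,0,0,0.077,0.159,-0.144,0,0,0,0,0,0,0,0,0]'
python3 -m handwheel '[0,0,-0.2,0,0,0,0,0,-0.2,0,0,0,0,0,-0.2,0,0,0,0,0,0,0,0,0,0,0,0,0,0,0]'
```

```text
time: 4.7
eef_pos: [0.4906, 0.1328, 0.1968]
tcp_rot: [1.0, 0.002, -0.001, -0.0]
contact_force: [0.5, -0.5, -0.0]
opening: 0.002
finger_force: 0.0
time: 5.12
eef_pos: [0.5339, 0.2293, 0.1051]
tcp_rot: [1.0, 0.003, -0.006, 0.0]
contact_force: [-0.9, -0.6, -0.1]
opening: 0.001
finger_force: 0.0
time: 5.53
eef_pos: [0.5349, 0.2259, 0.0207]
tcp_rot: [1.0, 0.002, -0.003, 0.001]
contact_force: [0.4, 0.1, 0.2]
opening: -0.0
finger_force: 0.0
```

```bash
python3 -m handwheel '[0,-0.08,0,0,0,0,0,-0.08,0,0,0,0,0,-0.08,0,0,0,0,0,-0.06,0,0,0,0,0,-0.04,0,0,0,0]'
python3 -m handwheel '[0,-0.04,0,0,0,0,0,-0.04,0,0,0,0,0,0,0,0,0,0]'
```

```text
time: 5.95
eef_pos: [0.5385, 0.1732, 0.0244]
tcp_rot: [1.0, 0.0, 0.001, -0.0]
contact_force: [0.3, 0.6, 0.0]
opening: -0.0
finger_force: 0.0
time: 6.2
eef_pos: [0.5377, 0.1618, 0.0232]
tcp_rot: [1.0, 0.001, 0.0, 0.0]
contact_force: [-0.3, 0.1, 0.0]
opening: -0.003
finger_force: 0.0
```

Run:
```python
from h import *
look('w3.png')
```

```text
tray [539.6, 139.3, -0.26, 22118.0] fence mm -132.4 -24.7
tray [524.1, -9.6, -2.72, 7569.0] fence mm -141.1 -174.2
```

View pics/w3.png

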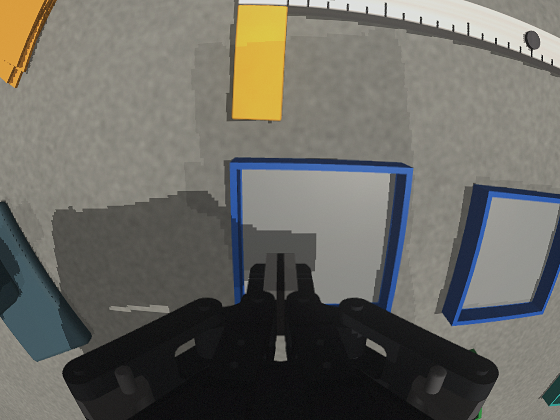

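Run:
```python
from h import *
print(ctrl.get_state())
p,d,c=grab('wrist')
W=world(d,c,'wrist')
for u in(258,300):
  for v in range(250,340,8): print(u,v,d[v,u].round(3),W[v,u].round(3))
```

```text
{'time': 6.25, 'qpos': array([1.12510061e-01, 2.83425672e-01, 1.97690551e+00, 1.34427637e-04,
       8.81235875e-01, 1.68189757e+00]), 'dq': array([ 0.01452719,  0.00739758, -0.00470599,  0.00491268, -0.00219672,
        0.00547966]), 'joint_efforts': array([-3.32501186e-01, -3.44479573e+01, -2.31324559e+01, -2.46532500e-02,
        1.61048993e-03, -1.89592206e-02]), 'eef_pos': array([0.53766798, 0.162319  , 0.02311979]), 'tcp_rot': array([ 9.99999780e-01,  6.61649860e-04,  6.93366002e-06, -5.29620272e-05]), 'contact_force': array([-0.30877094,  0.38273207,  0.14893862]), 'wrist_torque': array([-0.07109896, -0.00166627,  0.02632311]), 'finger_force': 0.0, 'opening': -0.002688028705058262}
258 250 0.191 [0.534 0.175 0.004]
258 258 0.192 [0.529 0.175 0.005]
258 266 0.148 [0.544 0.172 0.046]
258 274 0.14 [0.544 0.172 0.054]
258 282 0.132 [0.545 0.171 0.062]
258 290 0.127 [0.545 0.171 0.067]
258 298 0.111 [0.551 0.17  0.082]
258 306 0.107 [0.55  0.169 0.086]
258 314 0.103 [0.55  0.169 0.091]
258 322 0.0 [0.613 0.162 0.179]
258 330 0.088 [0.554 0.168 0.105]
258 338 0.084 [0.555 0.168 0.11 ]
300 250 0.189 [0.534 0.15  0.006]
300 258 0.192 [0.529 0.15  0.005]
300 266 0.149 [0.544 0.153 0.045]
300 274 0.141 [0.544 0.153 0.053]
300 282 0.133 [0.545 0.154 0.061]
300 290 0.127 [0.545 0.154 0.067]
300 298 0.11 [0.551 0.155 0.083]
300 306 0.108 [0.55  0.155 0.086]
300 314 0.102 [0.55  0.155 0.092]
300 322 0.099 [0.549 0.156 0.095]
300 330 0.088 [0.555 0.156 0.106]
300 338 0.084 [0.555 0.156 0.109]
```

Run:
```python
from h import *
p,d,c=grab('wrist')
W=world(d,c,'wrist')
for v in range(240,300,5): print(v,[(round(float(d[v,u]),3),round(float(W[v,u,0]),3),round(float(W[v,u,2]),3)) for u in(268,275,280,288,294)])
cv2.imwrite('pics/tip.png',cv2.resize(p[220:330,200:360],None,fx=4,fy=4,interpolation=cv2.INTER_CUBIC))
```

```text
240 [(0.189, 0.54, 0.004), (0.189, 0.54, 0.004), (0.188, 0.54, 0.005), (0.19, 0.54, 0.003), (0.19, 0.54, 0.003)]
245 [(0.19, 0.537, 0.004), (0.189, 0.537, 0.005), (0.189, 0.537, 0.005), (0.189, 0.537, 0.005), (0.189, 0.537, 0.005)]
250 [(0.192, 0.533, 0.003), (0.19, 0.534, 0.005), (0.192, 0.533, 0.004), (0.19, 0.534, 0.005), (0.189, 0.534, 0.005)]
255 [(0.149, 0.549, 0.043), (0.148, 0.549, 0.044), (0.15, 0.549, 0.043), (0.149, 0.549, 0.044), (0.192, 0.53, 0.004)]
260 [(0.144, 0.549, 0.048), (0.145, 0.548, 0.047), (0.145, 0.548, 0.047), (0.144, 0.549, 0.049), (0.144, 0.549, 0.048)]
265 [(0.141, 0.548, 0.052), (0.14, 0.549, 0.053), (0.139, 0.549, 0.054), (0.139, 0.549, 0.053), (0.141, 0.548, 0.052)]
270 [(0.136, 0.548, 0.057), (0.135, 0.549, 0.058), (0.135, 0.549, 0.058), (0.135, 0.549, 0.058), (0.0, 0.613, 0.179)]
275 [(0.131, 0.549, 0.062), (0.131, 0.549, 0.062), (0.131, 0.549, 0.062), (0.131, 0.549, 0.062), (0.131, 0.549, 0.062)]
280 [(0.128, 0.548, 0.066), (0.127, 0.549, 0.067), (0.127, 0.549, 0.067), (0.128, 0.548, 0.066), (0.126, 0.549, 0.067)]
285 [(0.124, 0.549, 0.07), (0.124, 0.548, 0.069), (0.124, 0.549, 0.07), (0.124, 0.549, 0.07), (0.123, 0.549, 0.07)]
290 [(0.12, 0.549, 0.074), (0.12, 0.549, 0.074), (0.121, 0.548, 0.073), (0.119, 0.549, 0.074), (0.121, 0.548, 0.073)]
295 [(0.114, 0.55, 0.079), (0.119, 0.547, 0.075), (0.119, 0.547, 0.075), (0.115, 0.55, 0.079), (0.115, 0.549, 0.078)]
```

View pics/tip.png

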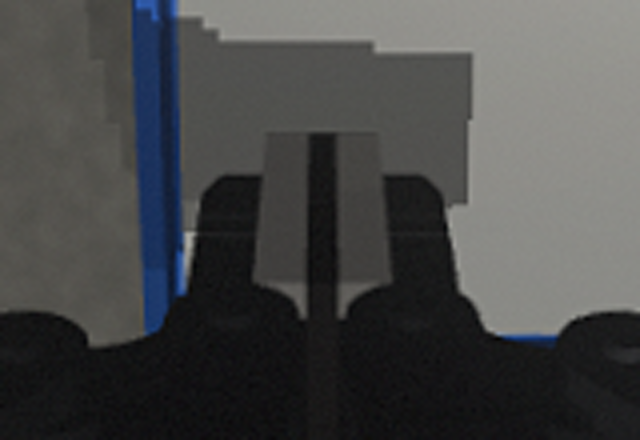

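Run:
```python
from h import *
z=np.load('w1.npz');p,d=z['p'],z['d'];c={k:z[k] for k in('fovy','cx','cy','R','t')}
W=world(d,c,'wrist')
for v in range(256,330,6): print(v,[(round(float(d[v,u]),3),W[v,u].round(3)) for u in(208,355)])
```

```text
256 [(0.545, array([0.324, 0.028, 0.014])), (0.554, array([ 0.322, -0.227,  0.005]))]
262 [(0.141, array([ 0.497, -0.063,  0.383])), (0.14, array([ 0.498, -0.128,  0.385]))]
268 [(0.136, array([ 0.497, -0.064,  0.389])), (0.135, array([ 0.498, -0.127,  0.39 ]))]
274 [(0.131, array([ 0.497, -0.065,  0.394])), (0.131, array([ 0.498, -0.126,  0.394]))]
280 [(0.131, array([ 0.495, -0.065,  0.395])), (0.127, array([ 0.497, -0.125,  0.399]))]
286 [(0.13, array([ 0.493, -0.065,  0.397])), (0.125, array([ 0.496, -0.125,  0.401]))]
292 [(0.13, array([ 0.49 , -0.065,  0.397])), (0.125, array([ 0.494, -0.125,  0.402]))]
298 [(0.127, array([ 0.489, -0.065,  0.4  ])), (0.123, array([ 0.492, -0.125,  0.404]))]
304 [(0.129, array([ 0.485, -0.065,  0.4  ])), (0.124, array([ 0.489, -0.125,  0.404]))]
310 [(0.129, array([ 0.483, -0.065,  0.4  ])), (0.125, array([ 0.486, -0.125,  0.404]))]
316 [(0.126, array([ 0.482, -0.066,  0.404])), (0.122, array([ 0.486, -0.125,  0.407]))]
322 [(0.128, array([ 0.479, -0.065,  0.403])), (0.121, array([ 0.484, -0.125,  0.409]))]
328 [(0.127, array([ 0.476, -0.065,  0.404])), (0.122, array([ 0.481, -0.125,  0.409]))]
```

The pictures put the shut fingertips about 20 mm above the reported TCP height (26 mm above at opening 0.7). That's why the finger passed over the rim, with the tip at z ≈ 0.043. I'll go back out and descend slowly, checking the force.

```bash
python3 -m handwheel '[0,0.14,0.02,0,0,0,0,0.14,0,0,0,0,0,0.14,0,0,0,0,0,0,-0.06,0,0,0,0,0,-0.05,0,0,0]'
python3 -m handwheel '[0,0,-0.05,0,0,0,0,0,-0.05,0,0,0,0,0,0,0,0,0]'
python3 -m handwheel '[0,0,-0.03,0,0,0,0,0,0,0,0,0]'
python3 - <<'E'
from h import *
p,d,c=grab('wrist')
W=world(d,c,'wrist')
for v in range(245,275,3): print(v,[(round(float(d[v,u]),3),round(float(W[v,u,2]),3)) for u in(268,275,288)])
E
```

```text
time: 6.77
eef_pos: [0.5377, 0.227, 0.0092]
tcp_rot: [1.0, 0.003, 0.0, 0.0]
contact_force: [0.9, 0.3, -0.1]
opening: -0.002
finger_force: 0.0
time: 7.02
eef_pos: [0.5357, 0.2247, -0.0081]
tcp_rot: [1.0, 0.001, -0.002, 0.001]
contact_force: [-0.9, -0.6, -0.6]
opening: 0.001
finger_force: 0.0
time: 7.18
eef_pos: [0.5373, 0.2252, -0.0108]
tcp_rot: [1.0, 0.001, -0.001, 0.0]
contact_force: [-0.1, -0.8, -0.2]
opening: 0.002
finger_force: 0.0
245 [(0.156, 0.001), (0.158, -0.0), (0.157, 0.0)]
248 [(0.158, 0.0), (0.157, 0.001), (0.158, -0.0)]
251 [(0.157, 0.001), (0.157, 0.001), (0.158, 0.0)]
254 [(0.15, 0.008), (0.15, 0.009), (0.151, 0.007)]
257 [(0.148, 0.011), (0.148, 0.011), (0.149, 0.01)]
260 [(0.145, 0.014), (0.145, 0.014), (0.144, 0.015)]
263 [(0.14, 0.018), (0.142, 0.017), (0.141, 0.017)]
266 [(0.139, 0.02), (0.139, 0.02), (0.139, 0.02)]
269 [(0.136, 0.023), (0.136, 0.023), (0.137, 0.022)]
272 [(0.135, 0.024), (0.134, 0.025), (0.134, 0.025)]
```

```bash
python3 -m handwheel '[0,-0.08,0,0,0,0,0,-0.08,0,0,0,0,0,-0.07,0,0,0,0,0,-0.06,0,0,0,0,0,-0.06,0,0,0,0]'
python3 -m handwheel '[0,-0.05,0,0,0,0,0,-0.02,0,0,0,0,0,0,0,0,0,0]'
python3 -m handwheel '[0,0.12,0,0,0,0,0,0,0.25,0,0,0,-0.15,0,0.22,0,0,0,-0.18,-0.1,0.18,0,0,0,-0.18,-0.1,0.18,0,0,0]' 0.5
python3 -m handwheel '[0,-0.2,0.15,0,0,0,0,-0.2,0.15,0,0,0,0,-0.2,0.15,0,0,0,0,-0.2,0.18,0,0,0,0,-0.2,0.18,0,0,0]'
python3 -m handwheel '[0,-0.15,0.2,0,0,0,0,-0.1,0.2,0,0,0,0,0,0,0,0,0]'
python3 - <<'E'
from h import *
p,d,c=look('w4.png')
W=world(d,c,'wrist');h=cv2.cvtColor(p,cv2.COLOR_BGR2HSV)
E
```

```text
time: 7.65
eef_pos: [0.5379, 0.1722, -0.0095]
tcp_rot: [1.0, 0.001, 0.0, -0.0]
contact_force: [-0.9, 2.0, 0.3]
opening: -0.001
finger_force: 0.8
time: 7.9
eef_pos: [0.5377, 0.1619, -0.0099]
tcp_rot: [1.0, 0.001, 0.0, 0.0]
contact_force: [-0.2, -0.0, 0.5]
opening: 0.006
finger_force: 0.0
time: 8.32
eef_pos: [0.4605, 0.151, 0.1157]
tcp_rot: [1.0, 0.002, 0.0, 0.0]
contact_force: [0.7, -0.6, 0.5]
opening: 0.502
finger_force: 0.0
time: 8.73
eef_pos: [0.4602, -0.0002, 0.2369]
tcp_rot: [1.0, 0.002, -0.0, 0.0]
contact_force: [1.7, -0.2, 0.2]
opening: 0.499
finger_force: 0.0
time: 8.98
eef_pos: [0.4637, -0.0399, 0.3034]
tcp_rot: [1.0, -0.0, 0.006, 0.003]
contact_force: [-0.2, -0.1, 0.8]
opening: 0.501
finger_force: 0.0
tray [541.1, 100.4, 0.24, 163.0] fence mm -129.2 -63.5
tray [524.5, -6.7, -2.86, 142.0] fence mm -140.9 -171.3
tray [507.7, -158.6, 4.29, 168.0] fence mm -150.8 -323.8
```

A now clears the stop by 10 mm. C overhangs the end of the fence, so I'll drag it +y from inside, against its inner wall, with the fingers shut.

```bash
python3 -m handwheel '[0.033,-0.087,-0.185,0,0,0,0.033,-0.087,-0.185,0,0,0,0.033,-0.087,-0.185,0,0,0,0.033,-0.087,-0.185,0,0,0,0.033,-0.087,-0.185,0,0,0]' 0
python3 -m handwheel '[0.033,-0.087,-0.185,0,0,0,0.033,-0.087,-0.185,0,0,0,0.033,-0.087,-0.185,0,0,0,0.033,-0.087,-0.185,0,0,0,0,0,0,0,0,0]'
python3 -m handwheel '[0,0,-0.14,0,0,0,0,0,-0.14,0,0,0,0,0,-0.1,0,0,0,0,0,0,0,0,0,0,0,0,0,0,0]'
python3 -m handwheel '[0,0.1,0,0,0,0,0,0.1,0,0,0,0,0,0.06,0,0,0,0,0,0.06,0,0,0,0,0,0.06,0,0,0,0]'
python3 -m handwheel '[0,0.06,0,0,0,0,0,0.05,0,0,0,0,0,0.03,0,0,0,0,0,0,0,0,0,0]'
```

```text
time: 9.45
eef_pos: [0.4849, -0.1012, 0.1544]
tcp_rot: [1.0, 0.002, -0.001, -0.0]
contact_force: [-0.2, -0.3, 0.1]
opening: 0.002
finger_force: 0.0
time: 9.87
eef_pos: [0.5011, -0.1525, 0.0388]
tcp_rot: [1.0, 0.001, -0.006, -0.003]
contact_force: [-1.6, 0.6, 0.3]
opening: 0.0
finger_force: 0.0
time: 10.28
eef_pos: [0.5063, -0.1533, -0.0095]
tcp_rot: [1.0, 0.002, 0.0, 0.0]
contact_force: [-1.4, 1.1, 3.3]
opening: -0.0
finger_force: 1.1
time: 10.7
eef_pos: [0.5067, -0.097, -0.0095]
tcp_rot: [1.0, 0.002, 0.001, 0.001]
contact_force: [-0.1, -4.0, 6.7]
opening: -0.0
finger_force: 3.6
time: 11.03
eef_pos: [0.5069, -0.0754, -0.0095]
tcp_rot: [1.0, 0.002, 0.001, 0.0]
contact_force: [0.8, -0.3, 6.3]
opening: -0.003
finger_force: 4.6
```

```bash
python3 -m handwheel '[0,-0.06,0.04,0,0,-0.029,0,-0.08,0,0,0,0,0,-0.06,0,0,0,0,0,0,0,0,0,0,0,0,0,0,0,0]' 0.35
python3 -m handwheel '[0.07,0,-0.025,0,0,0,0.08,0,0,0,0,0,0.06,0,0,0,0,0,0.06,0,0,0,0,0,0.06,0,0,0,0,0]'
python3 -m handwheel '[0.08,0,0,0,0,0,0.08,0,0,0,0,0,0.08,0,0,0,0,0,0.08,0,0,0,0,0,0.08,0,0,0,0,0]'
```

```text
time: 11.45
eef_pos: [0.505, -0.1062, -0.0054]
tcp_rot: [1.0, -0.022, -0.001, -0.001]
contact_force: [-0.3, 0.7, -0.2]
opening: 0.351
finger_force: 0.0
time: 11.87
eef_pos: [0.5549, -0.1058, -0.009]
tcp_rot: [1.0, -0.021, -0.001, -0.0]
contact_force: [-1.5, -0.2, -0.4]
opening: 0.348
finger_force: 0.6
time: 12.28
eef_pos: [0.6153, -0.1057, -0.009]
tcp_rot: [1.0, -0.021, -0.001, -0.0]
contact_force: [-1.4, 0.1, -0.0]
opening: 0.351
finger_force: 0.7
```

```bash
python3 -m handwheel '[0.06,0,0,0,0,0,0.05,0,0,0,0,0,0.04,0,0,0,0,0,0.02,0,0,0,0,0,0.01,0,0,0,0,0]'
python3 -m handwheel '[0.013,0,0,0,0,0,0.013,0,0,0,0,0]'
```

```text
time: 12.7
eef_pos: [0.6399, -0.1058, -0.0088]
tcp_rot: [1.0, -0.021, -0.004, -0.0]
contact_force: [-10.9, -0.8, 6.3]
opening: 0.353
finger_force: 5.2
time: 12.87
eef_pos: [0.6399, -0.1058, -0.0089]
tcp_rot: [1.0, -0.021, -0.009, -0.001]
contact_force: [-20.9, -1.7, 16.0]
opening: 0.35
finger_force: 11.0
```

C is firm against the fence. On to B.

```bash
python3 -m handwheel '[-0.1,0,0,0,0,0,-0.05,0,0.16,0,0,0,-0.15,0.1,0.16,0,0,0,-0.17,0.2,0,0,0,0,-0.17,0.2,0,0,0,0]'
python3 -m handwheel '[-0.13,0.16,0,0,0,0,0,0,0,0,0,0,0,0,-0.12,0,0,0,0,0,-0.1,0,0,0,0,0,-0.07,0,0,0]'
python3 -m handwheel '[0,0,-0.025,0,0,0,0,0,0,0,0,0]'
```

```text
time: 13.28
eef_pos: [0.5518, -0.0316, 0.0423]
tcp_rot: [1.0, -0.023, 0.003, 0.0]
contact_force: [-0.2, 1.2, 0.0]
opening: 0.351
finger_force: 0.0
time: 13.7
eef_pos: [0.5309, -0.0071, -0.0044]
tcp_rot: [1.0, -0.022, 0.001, 0.0]
contact_force: [-0.3, -0.6, -0.2]
opening: 0.348
finger_force: 0.0
time: 13.87
eef_pos: [0.5301, -0.0072, -0.0087]
tcp_rot: [1.0, -0.022, -0.001, -0.0]
contact_force: [-0.6, 0.8, -0.2]
opening: 0.348
finger_force: 0.0
```

```bash
python3 -m handwheel '[0.08,0,0,0,0,0,0.08,0,0,0,0,0,0.08,0,0,0,0,0,0.08,0,0,0,0,0,0.08,0,0,0,0,0]'
python3 -m handwheel '[0.08,0,0,0,0,0,0.08,0,0,0,0,0,0.07,0,0,0,0,0,0.06,0,0,0,0,0,0.03,0,0,0,0,0]'
python3 -m handwheel '[0.02,0,0,0,0,0,0.02,0,0,0,0,0,0.02,0,0,0,0,0]'
```

```text
time: 14.28
eef_pos: [0.5914, -0.0074, -0.007]
tcp_rot: [1.0, -0.022, -0.0, 0.0]
contact_force: [-2.1, -1.3, 1.3]
opening: 0.351
finger_force: 0.8
time: 14.7
eef_pos: [0.64, -0.0074, -0.0069]
tcp_rot: [1.0, -0.022, 0.001, 0.0]
contact_force: [-1.9, -0.1, 2.2]
opening: 0.349
finger_force: 0.9
time: 14.95
eef_pos: [0.6452, -0.0071, -0.0079]
tcp_rot: [1.0, -0.022, -0.004, -0.0]
contact_force: [-12.7, -1.7, 7.4]
opening: 0.353
finger_force: 6.2
```

```bash
python3 -m handwheel '[-0.1,0,0,0,0,0,-0.05,0,0.16,0,0,0,-0.15,0.12,0.16,0,0,0,-0.16,0.2,0,0,0,0,-0.16,0.2,0,0,0,0]'
python3 -m handwheel '[-0.08,0.19,0,0,0,0,0,0,0,0,0,0,0,0,-0.12,0,0,0,0,0,-0.1,0,0,0,0,0,-0.07,0,0,0]'
python3 -m handwheel '[0,0,-0.025,0,0,0,0,0,0,0,0,0]'
```

```text
time: 15.37
eef_pos: [0.5561, 0.0709, 0.0428]
tcp_rot: [1.0, -0.023, 0.003, -0.0]
contact_force: [0.5, 0.1, -0.3]
opening: 0.349
finger_force: 0.0
time: 15.78
eef_pos: [0.5426, 0.0995, -0.004]
tcp_rot: [1.0, -0.021, 0.0, 0.0]
contact_force: [0.1, 0.1, -0.3]
opening: 0.35
finger_force: 0.0
time: 15.95
eef_pos: [0.5419, 0.0991, -0.0081]
tcp_rot: [1.0, -0.022, -0.001, 0.0]
contact_force: [0.2, 1.4, -0.1]
opening: 0.351
finger_force: 0.0
```

```bash
python3 -m handwheel '[0.07,0,0,0,0,0,0.07,0,0,0,0,0,0.08,0,0,0,0,0,0.08,0,0,0,0,0,0.08,0,0,0,0,0]'
python3 -m handwheel '[0.08,0,0,0,0,0,0.08,0,0,0,0,0,0.05,0,0,0,0,0,0.03,0,0,0,0,0,0.02,0,0,0,0,0]'
```

```text
time: 16.37
eef_pos: [0.6004, 0.0991, -0.0062]
tcp_rot: [1.0, -0.022, -0.0, -0.0]
contact_force: [-1.8, -0.0, 0.6]
opening: 0.352
finger_force: 0.8
time: 16.78
eef_pos: [0.6391, 0.0992, -0.0065]
tcp_rot: [1.0, -0.022, -0.0, 0.0]
contact_force: [-1.2, -0.3, 0.9]
opening: 0.349
finger_force: 0.9
```

```bash
python3 -m handwheel '[0.03,0,0,0,0,0,0.03,0,0,0,0,0,0.02,0,0,0,0,0,0.015,0,0,0,0,0,0,0,0,0,0,0]'
python3 -m handwheel '[-0.1,0,0,0,0,0,-0.16,-0.05,0.16,0,0,0,-0.1,-0.15,0.16,0,0,0,-0.02,-0.27,0,0,0,0,-0.02,-0.27,0,0,0,0]' 0
python3 -m handwheel '[-0.02,-0.27,0,0,0,0,-0.02,-0.25,0,0,0,0,0,-0.1,-0.04,0,0,0,0,0,-0.12,0,0,0,0,0,-0.1,0,0,0]'
python3 -m handwheel '[0,0,-0.03,0,0,0,0,0,0,0,0,0]'
```

```text
time: 17.2
eef_pos: [0.6507, 0.0994, -0.0073]
tcp_rot: [1.0, -0.022, -0.003, 0.0]
contact_force: [-6.2, -0.7, 5.8]
opening: 0.352
finger_force: 3.5
time: 17.62
eef_pos: [0.5942, -0.0119, 0.0435]
tcp_rot: [1.0, -0.02, 0.003, 0.001]
contact_force: [0.1, -0.3, -0.9]
opening: 0.001
finger_force: 0.0
time: 18.03
eef_pos: [0.588, -0.1063, 0.0023]
tcp_rot: [1.0, -0.023, 0.002, 0.0]
contact_force: [-0.8, 0.8, -1.0]
opening: 0.001
finger_force: 0.0
time: 18.2
eef_pos: [0.5857, -0.1038, -0.0043]
tcp_rot: [1.0, -0.022, -0.001, -0.001]
contact_force: [0.4, 1.5, -0.6]
opening: -0.002
finger_force: 0.0
```

```bash
python3 -m handwheel '[0.09,0,0,0,0,0,0.09,0,0,0,0,0,0.003,0.07,0,0,0,0,0.003,0.07,0,0,0,0,0.003,0.06,0,0,0,0]'
python3 -m handwheel '[0.003,0.05,0,0,0,0,0.002,0.05,0,0,0,0,0.002,0.04,0,0,0,0,0.001,0.03,0,0,0,0,0,0,0,0,0,0]'
```

```text
time: 18.62
eef_pos: [0.615, -0.0728, -0.0021]
tcp_rot: [1.0, -0.021, -0.0, -0.0]
contact_force: [-0.1, -0.4, -0.3]
opening: 0.001
finger_force: 0.0
time: 19.03
eef_pos: [0.616, -0.0482, -0.0024]
tcp_rot: [1.0, -0.021, -0.0, -0.0]
contact_force: [-1.4, -1.3, 0.4]
opening: -0.003
finger_force: 0.5
```

```bash
python3 -m handwheel '[0.001,0.03,-0.02,0,0,0,0.001,0.03,0,0,0,0,0.001,0.02,0,0,0,0,0.001,0.02,0,0,0,0,0,0,0,0,0,0]'
python3 -m handwheel '[0.001,0.02,0,0,0,0,0.001,0.02,0,0,0,0,0,0,0,0,0,0]'
```

```text
time: 19.45
eef_pos: [0.6172, -0.0453, -0.0028]
tcp_rot: [1.0, -0.018, -0.001, 0.01]
contact_force: [-10.4, -33.0, 9.3]
opening: 0.002
finger_force: 17.3
time: 19.7
eef_pos: [0.619, -0.0408, -0.0017]
tcp_rot: [1.0, -0.019, 0.001, 0.011]
contact_force: [-9.3, -36.1, 10.3]
opening: 0.004
finger_force: 33.9
```

```bash
python3 -m handwheel '[0,-0.1,0,0,0,0,-0.03,-0.05,0.15,0,0,0,-0.2,0,0.18,0,0,0,-0.2,0,0.18,0,0,0,-0.2,0,0.18,0,0,0]' 0.35
python3 -m handwheel '[-0.15,0.05,0.2,0,0,0,-0.15,0.05,0.2,0,0,0,-0.08,0.05,0.24,0,0,0,0,0.05,0.25,0,0,0,0,0,0.1,0,0,0]'
python3 -m handwheel '[0,0,0.15,0,0,0.01,0,0,0,0,0,0.01]'
python3 - <<'E'
from h import *
p,d,c=look('w5.png')
cv2.imwrite('pics/w5c.png',cv2.resize(p[20:220,40:400],None,fx=2.2,fy=2.2,interpolation=cv2.INTER_CUBIC))
E
```

```text
time: 20.12
eef_pos: [0.5216, -0.0503, 0.0985]
tcp_rot: [1.0, -0.022, -0.0, -0.001]
contact_force: [-0.1, -0.3, 1.2]
opening: 0.351
finger_force: 0.0
time: 20.53
eef_pos: [0.4672, -0.0195, 0.2526]
tcp_rot: [1.0, -0.021, 0.005, -0.0]
contact_force: [0.6, -0.3, 1.3]
opening: 0.351
finger_force: 0.0
time: 20.7
eef_pos: [0.4681, -0.0204, 0.2747]
tcp_rot: [1.0, -0.005, 0.005, 0.0]
contact_force: [0.0, -0.5, 1.2]
opening: 0.346
finger_force: 0.0
```

View pics/w5c.png

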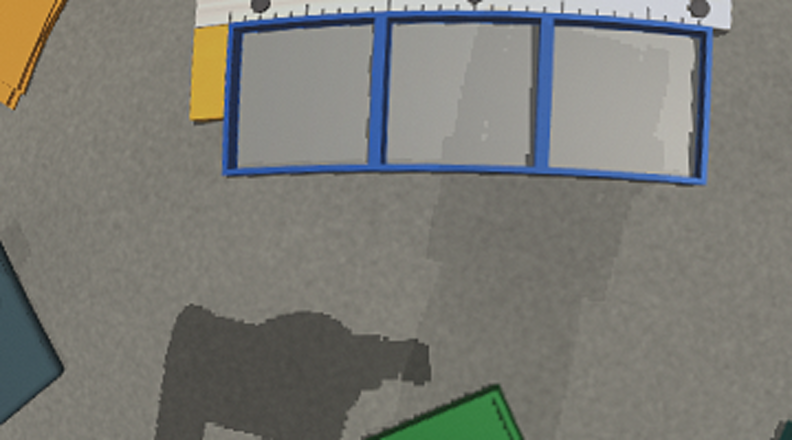

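The row sits neatly against the fence and the stop. Fitting the row as a single block will refine the fence pose.

```bash
cat >> h.py <<'E'
def row(p,c,n='wrist'):
    h=cv2.cvtColor(p,cv2.COLOR_BGR2HSV);H,S=h[...,0],h[...,1]
    k=max(comps(((H>103)&(H<130)&(S>90)),100),key=lambda q:np.prod(np.ptp(np.argwhere(q),axis=0)))
    k=cv2.morphologyEx(k,cv2.MORPH_CLOSE,np.ones((5,5)));cv2.drawContours(k,cv2.findContours(k,0,2)[0],-1,1,-1)
    print('row',rect(k,c,.018,n),[float(x) for x in fit((.673,.158,-.045),[((-.096,0,-.288,0,0,.018),k)],c,n)])
E
python3 - <<'E'
from h import *
p,d,c=grab('wrist');row(p,c)
E
```

```text
row [612.7  16.9 288.3  96.9  -3. ] [673.8, 158.1, -2.93, 715.0]
```

```bash
python3 -m handwheel '[0.007,-0.2,0,0,0,0.076,0.007,-0.2,0,0,0,0.076,0.007,-0.2,0,0,0,0.076,0.007,-0.2,0,0,0,0.076,0.007,-0.2,0,0,0,0.076]' 0.6
python3 -m handwheel '[0.007,-0.2,0,0,0,0.076,0.007,-0.2,0,0,0,0.076,0.007,-0.2,0,0,0,0.076,0.007,-0.2,0,0,0,0.076,0.007,-0.2,0,0,0,0.076]'
python3 -m handwheel '[0.007,-0.2,0,0,0,0.076,0.007,-0.2,0,0,0,0.077,0,0,0,0,0,0,0,0,0,0,0,0]'
python3 - <<'E'
from h import *
p,d,c=grab('wrist','w6.png');np.savez('w6',p=p,d=d,**{k:c[k] for k in c})
E
```

```text
time: 21.22
eef_pos: [0.4701, -0.1712, 0.2663]
tcp_rot: [0.957, 0.291, -0.001, -0.002]
contact_force: [1.4, -0.5, 0.2]
opening: 0.602
finger_force: 0.0
time: 21.63
eef_pos: [0.4755, -0.3213, 0.2659]
tcp_rot: [0.829, 0.559, -0.0, -0.002]
contact_force: [0.1, -0.3, 0.7]
opening: 0.601
finger_force: 0.0
time: 21.97
eef_pos: [0.4774, -0.381, 0.2657]
tcp_rot: [0.759, 0.651, 0.0, -0.003]
contact_force: [-0.4, 0.1, 0.4]
opening: 0.601
finger_force: 0.0
```

View pics/w6.png

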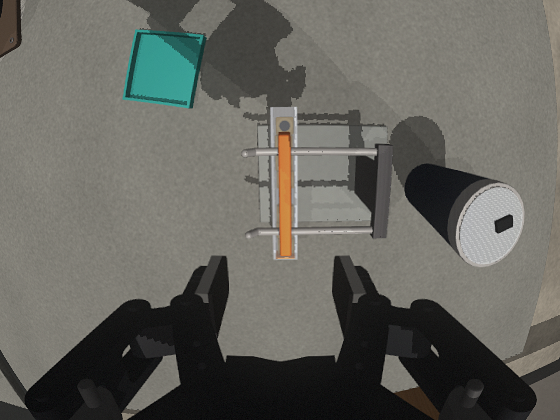

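The wrist view shows the orange handle (284,195) nearly square to the jaws, on prongs at rows 152 and 231. Fitting it now.

Run:
```python
from h import *
z=np.load('w6.npz');p,d=z['p'],z['d'];c={k:z[k] for k in('fovy','cx','cy','R','t')}
h=cv2.cvtColor(p,cv2.COLOR_BGR2HSV);H,S,V=h[...,0],h[...,1],h[...,2]
m=(H>4)&(H<20)&(S>140)&(V>60);m[:90]=0;m[270:]=0;m[:,:260]=0;m[:,310:]=0
m=cv2.morphologyEx(m.astype(np.uint8),cv2.MORPH_CLOSE,np.ones((5,5)))
m=max(comps(m,100),key=np.sum); m[258:]=0
W=world(d,c,'wrist')
print(m.sum(),np.argwhere(m).min(0),np.argwhere(m).max(0),rect(m,c,.117,'wrist'))
print('bar',fit((.481,-.389,np.radians(81.6)),[((-.062,.062,-.006,.006,.105,.117),m)],c))
print('top z',np.median(W[...,2][m>0]))
e=ctrl.get_state();print(e['eef_pos'],e['tcp_rot'])
# nuts/prongs pts
for n,pt,zz in(('prong1 tip',(246,153),.115),('prong2 tip',(250,234),.115),('p1 base',(375,147),.105),('p2 base',(372,228),.105)):print(n,ray(pt,c,zz).round(4))
```

```text
1449 [132 278] [255 290] [ 480.1 -387.5  124.7   11.3   -8.2]
bar (np.float64(480.6), np.float64(-387.8), np.float64(81.92), 242)
top z 0.11710133045144035
[ 0.47769437 -0.38004221  0.26623224] [ 7.58445662e-01  6.51731769e-01  3.80781585e-04 -2.39460488e-03]
prong1 tip [[ 0.4505 -0.3401]]
prong2 tip [[ 0.4399 -0.4217]]
p1 base [[ 0.5774 -0.3531]]
p2 base [[ 0.5674 -0.4387]]
```

```bash
python3 -m handwheel '[0.018,-0.05,-0.17,0,0,0.006,0,0,-0.18,0,0,0,0,0,-0.18,0,0,0,0,0,-0.18,0,0,0,0,0,-0.18,0,0,0]' 0.6
python3 -m handwheel '[0,0,-0.18,0,0,0,0,0,-0.12,0,0,0,0,0,-0.06,0,0,0,0,0,0,0,0,0,0,0,0,0,0,0]'
python3 - <<'E'
from h import *
p,d,c=grab('wrist','w7.png');W=world(d,c,'wrist')
h=cv2.cvtColor(p,cv2.COLOR_BGR2HSV);H,S,V=h[...,0],h[...,1],h[...,2]
print(ctrl.get_state()['eef_pos'])
E
```

```text
time: 22.43
eef_pos: [0.481, -0.3859, 0.1336]
tcp_rot: [0.754, 0.656, 0.0, -0.001]
contact_force: [0.3, 0.4, 1.3]
opening: 0.6
finger_force: 0.0
time: 22.85
eef_pos: [0.4813, -0.3872, 0.0816]
tcp_rot: [0.754, 0.656, 0.0, -0.0]
contact_force: [0.4, -0.6, -0.3]
opening: 0.6
finger_force: 0.0
[ 0.4818484  -0.38812891  0.08287096]
```

View pics/w7.png

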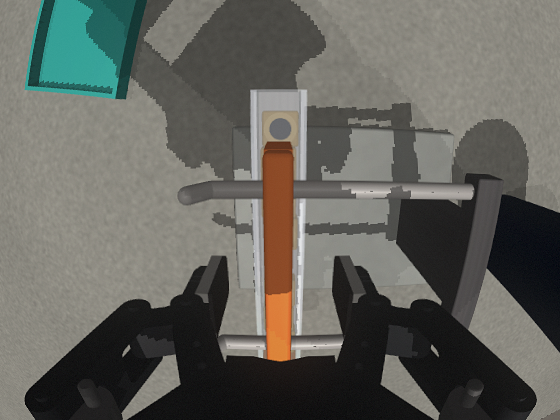

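The bar is centred between the jaws at column 279. Lowering 10 mm and gripping.

```bash
python3 -m handwheel '[-0.003,0,-0.04,0,0,0,0,0,-0.03,0,0,0,0,0,0,0,0,0]' 0.6
python3 -m handwheel '[0,0,0,0,0,0,0,0,0,0,0,0,0,0,0,0,0,0,0,0,0,0,0,0,0,0,0,0,0,0]' 0 70
python3 -m handwheel '[0,0,0,0,0,0,0,0,0,0,0,0]'
```

```text
time: 23.15
eef_pos: [0.4805, -0.3879, 0.0708]
tcp_rot: [0.755, 0.656, 0.0, -0.0]
contact_force: [-0.5, 1.1, -0.6]
opening: 0.6
finger_force: 0.0
time: 23.57
eef_pos: [0.4809, -0.3883, 0.0715]
tcp_rot: [0.755, 0.656, 0.0, 0.0]
contact_force: [0.1, -0.2, 1.8]
opening: 0.129
finger_force: 68.2
time: 23.73
eef_pos: [0.4809, -0.3883, 0.0715]
tcp_rot: [0.755, 0.656, 0.0, 0.0]
contact_force: [-0.1, 0.6, 1.6]
opening: 0.13
finger_force: 68.3
```

```bash
python3 -m handwheel '[0,0,0.02,0,0,0,0,0,0.03,0,0,0,0,0,0.03,0,0,0,0,0,0.03,0,0,0,0,0,0.02,0,0,0]'
python3 -m handwheel '[-0.02,0.003,0,0,0,0,-0.05,0.007,0,0,0,0,-0.06,0.0085,0,0,0,0,-0.06,0.0085,0,0,0,0,-0.06,0.0085,0,0,0,0]'
python3 -m handwheel '[-0.06,0.0085,0,0,0,0,-0.06,0.0085,0,0,0,0,-0.06,0.0085,0,0,0,0,-0.05,0.007,0,0,0,0,-0.02,0.003,0,0,0,0]'
python3 -m handwheel '[0,0,0.02,0,0,0,0,0,0,0,0,0]'
python3 - <<'E'
from h import *
p,d,c=grab('wrist','w8.png');W=world(d,c,'wrist')
p,d,c=grab('top','t8.png')
E
```

```text
time: 24.15
eef_pos: [0.4806, -0.388, 0.0909]
tcp_rot: [0.754, 0.656, -0.0, -0.0]
contact_force: [-0.2, 0.2, -3.5]
opening: 0.129
finger_force: 68.1
time: 24.57
eef_pos: [0.4417, -0.3822, 0.0901]
tcp_rot: [0.755, 0.656, -0.0, -0.001]
contact_force: [-0.2, 0.6, -3.9]
opening: 0.132
finger_force: 68.2
time: 24.98
eef_pos: [0.4043, -0.3771, 0.0905]
tcp_rot: [0.755, 0.656, -0.0, -0.0]
contact_force: [0.9, -0.3, -4.4]
opening: 0.127
finger_force: 68.2
time: 25.15
eef_pos: [0.4059, -0.3779, 0.0943]
tcp_rot: [0.755, 0.656, 0.0, 0.001]
contact_force: [0.7, -0.4, -4.1]
opening: 0.126
finger_force: 68.2
```

View pics/w8.png

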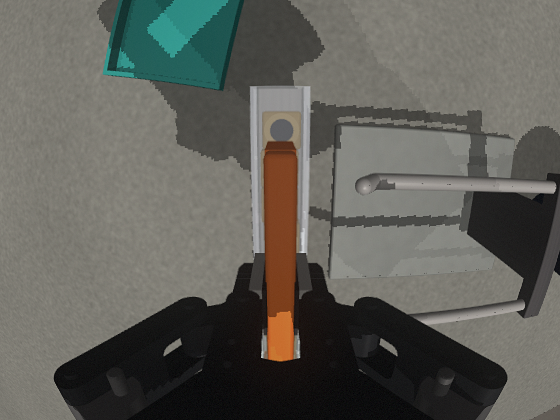

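Off the hooks with the nuts still inside: the first nut is at (281,130) and the mouth edge at row 87. Next I'll carry it gently, level, first in +y clear of the prongs and then to tray C.

```bash
python3 -m handwheel '[0,0.03,0,0,0,0,0,0.06,0,0,0,0,0,0.09,0,0,0,0,0,0.12,0,0,0,0,0,0.14,0,0,0,0]'
python3 -m handwheel '[0,0.14,0,0,0,0.005,0,0.14,0,0,0,0.01,0,0.14,0,0,0,0.01,0,0.12,0,0,0,0.01,0,0.1,0,0,0,0.01]'
python3 -m handwheel '[0.05,0.08,0,0,0,0.012,0.1,0.05,0,0,0,0,0.14,0.03,0,0,0,0,0.16,0.015,0,0,0,0,0.17,0.01,0,0,0,0]'
python3 -m handwheel '[0.16,0,0,0,0,0,0.14,0,0,0,0,0,0.12,0,0,0,0,0,0.08,0,0,0,0,0,0.04,0,0,0,0,0]'
python3 -m handwheel '[0.01,0,0,0,0,0,0,0,0,0,0,0]'
```

```text
time: 25.67
eef_pos: [0.4055, -0.3099, 0.0934]
tcp_rot: [0.755, 0.656, 0.0, -0.0]
contact_force: [0.6, 0.2, -3.7]
opening: 0.127
finger_force: 68.2
time: 26.08
eef_pos: [0.405, -0.2126, 0.0931]
tcp_rot: [0.73, 0.683, 0.0, -0.001]
contact_force: [-0.0, -0.6, -4.0]
opening: 0.128
finger_force: 68.2
time: 26.5
eef_pos: [0.499, -0.186, 0.0934]
tcp_rot: [0.724, 0.69, -0.0, -0.0]
contact_force: [-0.3, -0.3, -3.6]
opening: 0.131
finger_force: 68.3
time: 26.92
eef_pos: [0.581, -0.1866, 0.0935]
tcp_rot: [0.724, 0.69, 0.0, 0.0]
contact_force: [0.5, 0.4, -3.6]
opening: 0.133
finger_force: 68.3
time: 27.08
eef_pos: [0.5807, -0.187, 0.0932]
tcp_rot: [0.724, 0.69, -0.0, -0.001]
contact_force: [0.7, -0.4, -4.5]
opening: 0.132
finger_force: 68.3
```

```bash
python3 -m handwheel '[0.01,0.01,-0.03,-0.022,0.0011,0,0.01,0.01,-0.035,-0.022,0.0011,0,0.01,0,-0.035,-0.022,0.0011,0,0,0,-0.035,-0.022,0.0011,0,0,0,-0.03,-0.022,0.0011,0]'
python3 -m handwheel '[0,0,0,0,0,0]'
python3 - <<'E'
from h import *
p,d,c=grab('wrist','w9.png');np.savez('w9',p=p,d=d,**{k:c[k] for k in c});row(p,c)
p,d,c=grab('top','t9.png')
print(ctrl.get_state()['tcp_rot'])
E
```

```text
time: 27.5
eef_pos: [0.5844, -0.1844, 0.0684]
tcp_rot: [0.722, 0.687, -0.063, 0.059]
contact_force: [0.1, 0.4, -3.5]
opening: 0.126
finger_force: 68.3
time: 27.58
eef_pos: [0.5834, -0.1829, 0.067]
tcp_rot: [0.721, 0.687, -0.064, 0.058]
contact_force: [-0.9, 0.5, -3.7]
opening: 0.132
finger_force: 68.3
row [630.9 -87.4  82.   50.2  -3. ] [639.0, 271.5, 26.45, 2618.0]
[ 0.72163808  0.68694548 -0.06259042  0.05853902]
```

View pics/w9.png

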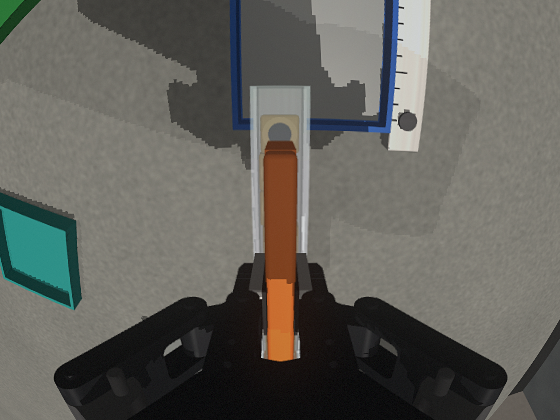

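The mouth is over tray C's near-left lane, with nut 1 at (280,132) in the tube. Adding a brass detector, then shaking.

```bash
cat > nuts.py <<'E'
from h import *
import sys
def nuts(n,save=None,lim=None):
    p,d,c=grab(n,save); h=cv2.cvtColor(p,cv2.COLOR_BGR2HSV).astype(int);H,S,V=h[...,0],h[...,1],h[...,2]
    m=(H>=14)&(H<=32)&(S>45)&(S<170)&(V>55)
    if lim: v0,v1,u0,u1=lim; k=np.zeros_like(m);k[v0:v1,u0:u1]=1;m&=k
    W=world(d,c,n)
    for k in comps(cv2.morphologyEx(m.astype(np.uint8),cv2.MORPH_OPEN,np.ones((2,2))),25 if n=='wrist' else 8):
        a=np.argwhere(k);x,y=ray([[a[:,1].mean(),a[:,0].mean()]],c,.013,n)[0]
        e=np.array([x-.6735,y-.158]);u=(.9987*e[0]-.0515*e[1])*1e3;v=(.0515*e[0]+.9987*e[1])*1e3
        print(n,'px',a.mean(0).round()[::-1].astype(int),'rows',a[:,0].min(),a[:,0].max(),'n',len(a),'z',np.nanmedian(W[...,2][k>0]).round(3),'fence u v',u.round(),v.round())
if __name__=='__main__':
    nuts('wrist',None,(0,150,20,420))
    f=[ctrl.get_state()['contact_force'][2]];print('fz',round(float(f[0]),2))
E
python3 -m handwheel '[-0.005,-0.105,0.0186,0,0,0,0.005,0.105,-0.0186,0,0,0,-0.005,-0.105,0.0186,0,0,0,0.005,0.105,-0.0186,0,0,0,0,0,0,0,0,0]'
python3 nuts.py
python3 - <<'E'
import numpy as np,cv2
p=np.load('w9.npz')['p'];h=cv2.cvtColor(p,cv2.COLOR_BGR2HSV);print(h[120:146:4,268],h[118,280])
E
```

```text
time: 28.1
eef_pos: [0.5854, -0.1841, 0.0692]
tcp_rot: [0.722, 0.686, -0.062, 0.059]
contact_force: [0.2, 1.3, -4.1]
opening: 0.129
finger_force: 68.4
wrist px [283  46] rows 30 66 n 1075 z 0.022 fence u v -69.0 -240.0
wrist px [280 109] rows 91 128 n 991 z 0.054 fence u v -70.0 -279.0
wrist px [279 139] rows 133 150 n 425 z 0.057 fence u v -71.0 -297.0
fz -4.14
[[ 21  60 144]
 [ 23  63 150]
 [ 22  62 151]
 [ 30   7 103]
 [ 25  26 117]
 [ 18  82 134]
 [  9 169  83]] [ 22  61 151]
```

Nut 1 lies in C at u=-69, v=-240, and the next one is already at the lip. Moving to the second lane, then one gentle shake.

```bash
python3 -m handwheel '[0.03,0,0,0,0,0,0.07,0,0,0,0,0,0.09,0,0,0,0,0,0.07,0,0,0,0,0,0.03,0,0,0,0,0]'
python3 nuts.py
python3 -m handwheel '[-0.004,-0.08,0.014,0,0,0,0.004,0.08,-0.014,0,0,0,0,0,0,0,0,0]'
python3 nuts.py
```

```text
time: 28.57
eef_pos: [0.6309, -0.1854, 0.0695]
tcp_rot: [0.722, 0.687, -0.062, 0.061]
contact_force: [-0.1, 0.0, -4.6]
opening: 0.129
finger_force: 68.4
wrist px [208  39] rows 22 55 n 869 z 0.016 fence u v -68.0 -233.0
wrist px [280 105] rows 86 124 n 994 z 0.054 fence u v -25.0 -275.0
wrist px [278 136] rows 129 150 n 500 z 0.056 fence u v -26.0 -295.0
fz -3.09
time: 28.87
eef_pos: [0.6284, -0.1844, 0.0685]
tcp_rot: [0.722, 0.687, -0.063, 0.059]
contact_force: [-0.3, 0.7, -3.5]
opening: 0.131
finger_force: 68.4
wrist px [212  40] rows 23 57 n 883 z 0.016 fence u v -68.0 -233.0
wrist px [279  94] rows 76 113 n 1025 z 0.052 fence u v -28.0 -267.0
wrist px [278 130] rows 119 150 n 651 z 0.055 fence u v -29.0 -290.0
fz -3.33
```

```bash
python3 -m handwheel '[-0.004,-0.08,0.014,0,0,0,0.004,0.08,-0.014,0,0,0,0,0,0,0,0,0]'
python3 nuts.py
```

```text
time: 29.17
eef_pos: [0.6289, -0.1847, 0.0689]
tcp_rot: [0.722, 0.687, -0.062, 0.059]
contact_force: [-0.9, 1.0, -3.8]
opening: 0.125
finger_force: 68.4
wrist px [211  39] rows 22 56 n 880 z 0.016 fence u v -68.0 -233.0
wrist px [281  73] rows 62 88 n 593 z 0.016 fence u v -26.0 -255.0
wrist px [278 125] rows 110 146 n 827 z 0.055 fence u v -28.0 -287.0
fz -2.89
```

C now has two nuts, both flat. Levelling and moving along to tray B.

```bash
python3 -m handwheel '[0,0,0,0.03,-0.0015,0,0,0,0,0.03,-0.0015,0,0,0,0,0.03,-0.0015,0,0.001,0.03,0,0,0,0,0.003,0.06,0,0,0,0]'
python3 -m handwheel '[0.004,0.09,0,0,0,0,0.005,0.11,0,0,0,0,0.005,0.11,0,0,0,0,0.005,0.1,0,0,0,0,0.004,0.07,0,0,0,0]'
python3 -m handwheel '[0.003,0.045,0,0,0,0,0.002,0.025,0,0,0,0,0,0,0,-0.03,0.0015,0,0,0,0,-0.03,0.0015,0,0,0,0,-0.03,0.0015,0]'
python3 -m handwheel '[0,0,0,0,0,0]'
python3 nuts.py
python3 - <<'E'
from nuts import *
nuts('top',None,(150,240,210,350))
E
```

```text
time: 29.63
eef_pos: [0.6297, -0.1727, 0.0691]
tcp_rot: [0.725, 0.688, -0.012, 0.012]
contact_force: [0.2, 0.2, -3.0]
opening: 0.132
finger_force: 68.4
time: 30.05
eef_pos: [0.633, -0.0958, 0.0687]
tcp_rot: [0.723, 0.69, -0.011, 0.011]
contact_force: [0.6, -0.5, -3.2]
opening: 0.129
finger_force: 68.4
time: 30.47
eef_pos: [0.6342, -0.0891, 0.0691]
tcp_rot: [0.722, 0.686, -0.063, 0.061]
contact_force: [1.1, 0.6, -2.7]
opening: 0.126
finger_force: 68.4
time: 30.55
eef_pos: [0.6338, -0.0875, 0.0685]
tcp_rot: [0.721, 0.687, -0.063, 0.06]
contact_force: [0.4, 0.4, -3.9]
opening: 0.13
finger_force: 68.4
wrist px [278 124] rows 106 143 n 939 z 0.054 fence u v -28.0 -188.0
fz -3.06
top px [308 153] rows 151 155 n 11 z 0.365 fence u v 66.0 -236.0
top px [292 157] rows 154 161 n 56 z 0.361 fence u v 51.0 -185.0
top px [299 170] rows 168 171 n 10 z 0.351 fence u v 10.0 -209.0
top px [231 182] rows 172 191 n 111 z 0.016 fence u v -40.0 12.0
top px [293 209] rows 197 218 n 100 z 0.469 fence u v -121.0 -195.0
top px [285 209] rows 208 211 n 16 z 0.47 fence u v -122.0 -169.0
top px [283 231] rows 219 240 n 246 z 0.503 fence u v -194.0 -163.0
top px [279 220] rows 218 222 n 12 z 0.486 fence u v -157.0 -149.0
top px [289 221] rows 219 223 n 20 z 0.485 fence u v -158.0 -184.0
top px [307 224] rows 222 225 n 10 z 0.48 fence u v -166.0 -240.0
top px [293 227] rows 225 229 n 11 z 0.494 fence u v -179.0 -195.0
```

```bash
python3 -m handwheel '[-0.004,-0.08,0.014,0,0,0,0.004,0.08,-0.014,0,0,0,-0.004,-0.08,0.014,0,0,0,0.004,0.08,-0.014,0,0,0,0,0,0,0,0,0]'
python3 nuts.py
python3 -m handwheel '[-0.004,-0.08,0.014,0,0,0,0.004,0.08,-0.014,0,0,0,0,0,0,0,0,0]'
python3 nuts.py
```

```text
time: 31.07
eef_pos: [0.6339, -0.0887, 0.0688]
tcp_rot: [0.722, 0.686, -0.062, 0.059]
contact_force: [-0.6, 0.5, -3.9]
opening: 0.128
finger_force: 68.5
wrist px [278  71] rows 53 86 n 1096 z 0.034 fence u v -28.0 -157.0
wrist px [280 125] rows 110 146 n 832 z 0.055 fence u v -27.0 -191.0
fz -3.64
time: 31.37
eef_pos: [0.634, -0.0887, 0.0689]
tcp_rot: [0.722, 0.687, -0.062, 0.059]
contact_force: [-0.6, -0.9, -3.6]
opening: 0.129
finger_force: 68.5
wrist px [277  31] rows 15 48 n 858 z 0.016 fence u v -29.0 -133.0
wrist px [280 117] rows 99 135 n 975 z 0.054 fence u v -27.0 -185.0
fz -2.78
```

```bash
python3 -m handwheel '[-0.03,0,0,0,0,0,-0.07,0,0,0,0,0,-0.09,0,0,0,0,0,-0.07,0,0,0,0,0,-0.03,0,0,0,0,0]'
python3 -m handwheel '[-0.004,-0.08,0.014,0,0,0,0.004,0.08,-0.014,0,0,0,0,0,0,0,0,0]'
python3 nuts.py
python3 -m handwheel '[-0.004,-0.08,0.014,0,0,0,0.004,0.08,-0.014,0,0,0,0,0,0,0,0,0]'
python3 nuts.py
```

```text
time: 31.83
eef_pos: [0.5886, -0.0888, 0.0685]
tcp_rot: [0.722, 0.687, -0.063, 0.059]
contact_force: [0.2, 0.5, -2.5]
opening: 0.13
finger_force: 68.5
time: 32.08
eef_pos: [0.591, -0.0887, 0.0692]
tcp_rot: [0.722, 0.687, -0.062, 0.06]
contact_force: [0.3, 0.7, -3.2]
opening: 0.128
finger_force: 68.5
wrist px [349  31] rows 13 47 n 901 z 0.016 fence u v -29.0 -133.0
wrist px [280 103] rows 85 122 n 996 z 0.053 fence u v -70.0 -179.0
fz -3.69
time: 32.38
eef_pos: [0.5907, -0.0888, 0.0688]
tcp_rot: [0.722, 0.687, -0.062, 0.059]
contact_force: [-0.2, 0.1, -3.6]
opening: 0.129
finger_force: 68.5
wrist px [350  30] rows 13 47 n 903 z 0.016 fence u v -29.0 -133.0
wrist px [279  92] rows 73 111 n 1022 z 0.052 fence u v -71.0 -172.0
fz -4.4
```

```bash
python3 -m handwheel '[-0.004,-0.08,0.014,0,0,0,0.004,0.08,-0.014,0,0,0,0,0,0,0,0,0]'
python3 nuts.py
```

```text
time: 32.68
eef_pos: [0.5905, -0.0887, 0.0688]
tcp_rot: [0.722, 0.687, -0.062, 0.059]
contact_force: [-0.2, 0.5, -2.9]
opening: 0.124
finger_force: 68.5
wrist px [350  30] rows 13 47 n 907 z 0.016 fence u v -29.0 -133.0
fz -2.4
```

Nut 4 left the tube but is hidden under it. Levelling and drawing back a little to check.

```bash
python3 -m handwheel '[0,0,0.03,0.03,-0.0015,0,0,0,0.03,0.03,-0.0015,0,0,0,0,0.03,-0.0015,0,-0.001,-0.03,0,0,0,0,-0.002,-0.06,0,0,0,0]'
python3 -m handwheel '[-0.003,-0.07,0,0,0,0,-0.003,-0.06,0,0,0,0,-0.002,-0.03,0,0,0,0,0,0,0,0,0,0]'
python3 - <<'E'
from nuts import *
nuts('wrist','w10.png',(0,150,20,420))
E
```

```text
time: 33.15
eef_pos: [0.5898, -0.1028, 0.0778]
tcp_rot: [0.724, 0.689, -0.012, 0.011]
contact_force: [-0.9, 1.0, -2.8]
opening: 0.128
finger_force: 68.5
time: 33.48
eef_pos: [0.5887, -0.1275, 0.0777]
tcp_rot: [0.725, 0.689, -0.012, 0.011]
contact_force: [0.3, 0.0, -2.4]
opening: 0.13
finger_force: 68.5
wrist px [343   5] rows 0 11 n 337 z 0.015 fence u v -29.0 -141.0
wrist px [277  51] rows 41 62 n 650 z 0.024 fence u v -72.0 -176.0
```

View pics/w10.png

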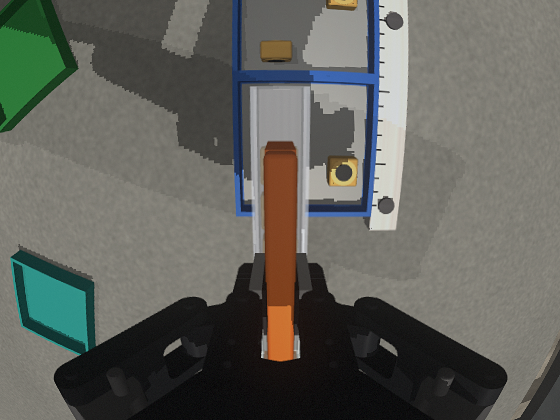

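Nut 4 is standing on edge at (277,51), z ≈ 0.024, so I'll tip it flat with the fingers once the shaker is hung up. On to tray A.

```bash
python3 -m handwheel '[0.002,0.03,0,0,0,0,0.003,0.06,0,0,0,0,0.005,0.09,0,0,0,0,0.006,0.12,0,0,0,0,0.007,0.13,0,0,0,0]'
python3 -m handwheel '[0.007,0.13,0,0,0,0,0.006,0.12,0,0,0,0,0.005,0.09,0,0,0,0,0.003,0.065,0,0,0,0,0.003,0.045,0,0,0,0]'
python3 -m handwheel '[0,0.027,0,0,0,0,0,0,-0.02,-0.03,0.0015,0,0,0,-0.02,-0.03,0.0015,0,0,0,-0.02,-0.03,0.0015,0,0,0,0,0,0,0]'
python3 nuts.py
python3 -m handwheel '[-0.005,-0.1,0.018,0,0,0,0.005,0.1,-0.018,0,0,0,-0.005,-0.1,0.018,0,0,0,0.005,0.1,-0.018,0,0,0,0,0,0,0,0,0]'
python3 nuts.py
```

```text
time: 33.95
eef_pos: [0.5921, -0.0597, 0.0778]
tcp_rot: [0.724, 0.689, -0.011, 0.011]
contact_force: [-0.6, 0.5, -2.4]
opening: 0.13
finger_force: 68.5
time: 34.37
eef_pos: [0.5956, 0.0078, 0.0777]
tcp_rot: [0.724, 0.69, -0.011, 0.011]
contact_force: [0.1, 0.3, -3.4]
opening: 0.13
finger_force: 68.5
time: 34.78
eef_pos: [0.5952, 0.0107, 0.0678]
tcp_rot: [0.721, 0.687, -0.063, 0.059]
contact_force: [0.1, -0.4, -3.0]
opening: 0.133
finger_force: 68.5
fz -3.04
time: 35.25
eef_pos: [0.596, 0.0101, 0.0689]
tcp_rot: [0.722, 0.686, -0.062, 0.059]
contact_force: [0.3, -0.0, -2.6]
opening: 0.132
finger_force: 68.5
wrist px [279 102] rows 84 121 n 1005 z 0.053 fence u v -70.0 -79.0
wrist px [278 142] rows 138 150 n 245 z 0.057 fence u v -71.0 -105.0
fz -2.4
```

```bash
python3 -m handwheel '[-0.005,-0.1,0.018,0,0,0,0.005,0.1,-0.018,0,0,0,0,0,0,0,0,0]'
python3 nuts.py
```

```text
time: 35.55
eef_pos: [0.5959, 0.0101, 0.0688]
tcp_rot: [0.722, 0.687, -0.062, 0.059]
contact_force: [-0.6, 0.7, -2.1]
opening: 0.126
finger_force: 68.5
wrist px [283  39] rows 22 59 n 1124 z 0.02 fence u v -68.0 -41.0
wrist px [278 132] rows 122 150 n 603 z 0.055 fence u v -71.0 -98.0
fz -2.78
```

```bash
python3 -m handwheel '[0.03,0,0,0,0,0,0.07,0,0,0,0,0,0.09,0,0,0,0,0,0.07,0,0,0,0,0,0.03,0,0,0,0,0]'
python3 -m handwheel '[-0.005,-0.1,0.018,0,0,0,0.005,0.1,-0.018,0,0,0,-0.005,-0.1,0.018,0,0,0,0.005,0.1,-0.018,0,0,0,0,0,0,0,0,0]'
python3 nuts.py
```

```text
time: 36.02
eef_pos: [0.6411, 0.0093, 0.0693]
tcp_rot: [0.722, 0.687, -0.062, 0.06]
contact_force: [-0.3, -0.5, -1.9]
opening: 0.131
finger_force: 68.5
time: 36.43
eef_pos: [0.6388, 0.0105, 0.0685]
tcp_rot: [0.722, 0.687, -0.063, 0.059]
contact_force: [-0.8, 0.0, -2.4]
opening: 0.126
finger_force: 68.6
wrist px [211  33] rows 16 50 n 890 z 0.016 fence u v -67.0 -33.0
wrist px [284  51] rows 34 71 n 1070 z 0.02 fence u v -25.0 -46.0
wrist px [281 125] rows 109 146 n 840 z 0.055 fence u v -27.0 -91.0
fz -2.97
```

A has two nuts and another shows in the tube. It goes into B's free spot, with the mouth raised over the standing nut.

```bash
python3 -m handwheel '[0,0,0.03,0.03,-0.0015,0,0,0,0.03,0.03,-0.0015,0,0,0,0.02,0.03,-0.0015,0,-0.02,-0.03,0,0,0,0,-0.04,-0.06,0,0,0,0]'
python3 nuts.py
python3 -m handwheel '[-0.06,-0.08,0,0,0,0,-0.06,-0.1,0,0,0,0,-0.06,-0.1,0,0,0,0,-0.05,-0.09,0,0,0,0,-0.03,-0.06,0,0,0,0]'
python3 -m handwheel '[0,-0.022,0,0,0,0,0,0,-0.015,-0.03,0.0015,0,0,0,-0.01,-0.03,0.0015,0,0,0,-0.01,-0.03,0.0015,0,0,0,0,0,0,0]'
python3 nuts.py
```

```text
time: 36.9
eef_pos: [0.6304, -0.0043, 0.0812]
tcp_rot: [0.724, 0.689, -0.012, 0.012]
contact_force: [-0.4, -0.2, -1.7]
opening: 0.126
finger_force: 68.6
wrist px [231  30] rows 15 45 n 728 z 0.016 fence u v -68.0 -35.0
wrist px [295  40] rows 24 54 n 709 z 0.016 fence u v -25.0 -42.0
wrist px [282 122] rows 104 141 n 984 z 0.077 fence u v -34.0 -99.0
fz -3.84
time: 37.37
eef_pos: [0.5895, -0.0694, 0.0802]
tcp_rot: [0.724, 0.689, -0.012, 0.01]
contact_force: [0.4, 0.2, -1.6]
opening: 0.126
finger_force: 68.6
time: 37.78
eef_pos: [0.5909, -0.0699, 0.0747]
tcp_rot: [0.721, 0.688, -0.063, 0.059]
contact_force: [0.5, 1.0, -2.3]
opening: 0.127
finger_force: 68.6
wrist px [349  61] rows 44 77 n 835 z 0.016 fence u v -29.0 -133.0
wrist px [283 118] rows 100 136 n 975 z 0.06 fence u v -69.0 -171.0
fz -2.43
```

```bash
python3 -m handwheel '[-0.005,-0.1,0.018,0,0,0,0.005,0.1,-0.018,0,0,0,-0.005,-0.1,0.018,0,0,0,0.005,0.1,-0.018,0,0,0,0,0,0,0,0,0]'
python3 nuts.py
```

```text
time: 38.25
eef_pos: [0.5914, -0.0706, 0.0755]
tcp_rot: [0.722, 0.687, -0.062, 0.059]
contact_force: [-0.1, -0.1, -2.4]
opening: 0.126
finger_force: 68.6
wrist px [269  62] rows 41 82 n 791 z 0.016 fence u v -77.0 -136.0
wrist px [347  60] rows 44 76 n 824 z 0.016 fence u v -29.0 -133.0
fz -2.32
```

Seven are out. Checking for an eighth over C's free spot.

```bash
python3 -m handwheel '[0,0,0.03,0.03,-0.0015,0,0,0,0.03,0.03,-0.0015,0,0,0,0,0.03,-0.0015,0,0.01,-0.04,0,0,0,0,0.03,-0.07,0,0,0,0]'
python3 -m handwheel '[0.05,-0.1,0,0,0,0,0.06,-0.11,0,0,0,0,0.05,-0.1,0,0,0,0,0.03,-0.09,0,0,0,0,0.02,-0.06,0,0,0,0]'
python3 -m handwheel '[0,-0.015,0,0,0,0,0,0,-0.02,-0.03,0.0015,0,0,0,-0.02,-0.03,0.0015,0,0,0,-0.02,-0.03,0.0015,0,0,0,0,0,0,0]'
python3 nuts.py
python3 -m handwheel '[-0.005,-0.1,0.018,0,0,0,0.005,0.1,-0.018,0,0,0,-0.005,-0.1,0.018,0,0,0,0.005,0.1,-0.018,0,0,0,0,0,0,0,0,0]'
python3 nuts.py
python3 -m handwheel '[-0.005,-0.1,0.018,0,0,0,0.005,0.1,-0.018,0,0,0,-0.005,-0.1,0.018,0,0,0,0.005,0.1,-0.018,0,0,0,0,0,0,0,0,0]'
python3 nuts.py
```

```text
time: 38.72
eef_pos: [0.597, -0.0885, 0.0846]
tcp_rot: [0.724, 0.689, -0.012, 0.011]
contact_force: [0.5, -1.0, -1.6]
opening: 0.128
finger_force: 68.6
time: 39.13
eef_pos: [0.6296, -0.1592, 0.0844]
tcp_rot: [0.725, 0.689, -0.012, 0.011]
contact_force: [-0.3, -0.5, -2.2]
opening: 0.133
finger_force: 68.6
time: 39.55
eef_pos: [0.6277, -0.1571, 0.074]
tcp_rot: [0.721, 0.688, -0.063, 0.058]
contact_force: [-0.3, 0.0, -2.2]
opening: 0.133
finger_force: 68.6
wrist px [208   2] rows 0 7 n 180 z 0.019 fence u v -73.0 -181.0
wrist px [219  82] rows 66 99 n 829 z 0.016 fence u v -68.0 -232.0
fz -1.94
time: 40.02
eef_pos: [0.6288, -0.159, 0.0757]
tcp_rot: [0.722, 0.687, -0.062, 0.059]
contact_force: [-0.6, -0.1, -1.5]
opening: 0.128
finger_force: 68.6
wrist px [195   2] rows 0 5 n 59 z 0.019 fence u v -80.0 -181.0
wrist px [220   1] rows 0 3 n 36 z 0.007 fence u v -64.0 -183.0
wrist px [216  80] rows 64 96 n 816 z 0.016 fence u v -68.0 -233.0
fz -1.71
time: 40.48
eef_pos: [0.6287, -0.1589, 0.0755]
tcp_rot: [0.722, 0.687, -0.062, 0.059]
contact_force: [-0.0, 0.3, -1.8]
opening: 0.126
finger_force: 68.6
wrist px [195   2] rows 0 5 n 56 z 0.019 fence u v -80.0 -181.0
wrist px [220   1] rows 0 3 n 36 z 0.008 fence u v -64.0 -183.0
wrist px [217  80] rows 64 96 n 819 z 0.016 fence u v -68.0 -233.0
fz -2.48
```

Weight is about 1.9 N, i.e. the shaker is empty. Tipping further to be sure.

```bash
python3 -m handwheel '[0,0,0.04,-0.04,0.002,0,0,0,0.04,-0.04,0.002,0,0,0,0.04,-0.04,0.002,0,0,0,0.02,-0.04,0.002,0,0,0,0,0,0,0]'
python3 -m handwheel '[-0.005,-0.1,0.018,0,0,0,0.005,0.1,-0.018,0,0,0,0,0,0,0,0,0,0,0,0,0,0,0]'
python3 nuts.py
python3 -m handwheel '[0,0,0.04,0.05,-0.0025,0,0,0,0.04,0.05,-0.0025,0,0,0,0.04,0.05,-0.0025,0,0,0,0.04,0.05,-0.0025,0,0,0,0.04,0.05,-0.0025,0]'
python3 -m handwheel '[0,0,0,0.02,-0.001,0,0,0,0,0,0,0,0,0,0,0,0,0]'
python3 - <<'E'
from nuts import *
nuts('wrist',None,(0,150,20,420))
s=ctrl.get_state();print(s['eef_pos'],s['tcp_rot'])
from scipy.spatial.transform import Rotation as R
print(R.from_quat(s['tcp_rot']).as_matrix().round(4))
E
```

```text
time: 40.95
eef_pos: [0.6289, -0.1578, 0.0964]
tcp_rot: [0.707, 0.675, -0.153, 0.145]
contact_force: [1.2, -0.0, -2.1]
opening: 0.131
finger_force: 68.7
time: 41.28
eef_pos: [0.6286, -0.1597, 0.0963]
tcp_rot: [0.708, 0.674, -0.153, 0.145]
contact_force: [0.3, 0.2, -1.2]
opening: 0.128
finger_force: 68.7
wrist px [215  48] rows 32 67 n 904 z 0.016 fence u v -68.0 -232.0
wrist px [284  76] rows 68 88 n 536 z 0.016 fence u v -26.0 -251.0
fz -1.31
time: 41.75
eef_pos: [0.629, -0.1599, 0.1276]
tcp_rot: [0.724, 0.69, -0.01, 0.01]
contact_force: [0.2, -0.9, -2.7]
opening: 0.13
finger_force: 68.6
time: 42.0
eef_pos: [0.6285, -0.1603, 0.1265]
tcp_rot: [0.725, 0.689, -0.0, 0.0]
contact_force: [0.6, 1.1, -1.6]
opening: 0.128
finger_force: 68.6
wrist px [221   1] rows 0 4 n 40 z 0.007 fence u v -78.0 -149.0
wrist px [227  31] rows 22 41 n 453 z 0.024 fence u v -72.0 -175.0
wrist px [232  97] rows 85 109 n 459 z 0.016 fence u v -68.0 -233.0
[ 0.6283582  -0.15948744  0.12608602] [ 7.24500734e-01  6.89273811e-01 -5.27473017e-04 -1.48603464e-04]
[[ 4.980e-02  9.988e-01 -1.000e-03]
 [ 9.988e-01 -4.980e-02 -5.000e-04]
 [-6.000e-04 -9.000e-04 -1.000e+00]]
```

Empty: seven nuts in all, seven accounted for. Carrying the shaker back along the outbound path.

```bash
python3 -m handwheel '[-0.08,-0.01,0,0,0,0,-0.16,-0.03,0,0,0,0,-0.2,-0.04,0,0,0,0,-0.2,-0.04,0,0,0,0,-0.2,-0.04,0,0,0,0]'
python3 -m handwheel '[-0.2,-0.04,0,0,0,0,-0.2,-0.04,0,0,0,0,-0.16,-0.02,0,0,0,0,-0.08,-0.01,0,0,0,-0.02,0,0,-0.05,0,0,-0.02]'
python3 -m handwheel '[0,-0.1,-0.07,0,0,-0.017,0,-0.18,-0.06,0,0,0,0,-0.2,-0.055,0,0,0,0,-0.2,0,0,0,0,0,-0.2,0,0,0,0]'
python3 -m handwheel '[0,-0.16,0,0,0,0,0,-0.1,0,0,0,0,0,-0.04,0,0,0,0,0,0,0,0,0,0,0,0,0,0,0,0]'
```

```text
time: 42.47
eef_pos: [0.5013, -0.1823, 0.1258]
tcp_rot: [0.724, 0.69, -0.001, -0.0]
contact_force: [-0.2, -0.5, -1.3]
opening: 0.13
finger_force: 68.6
time: 42.88
eef_pos: [0.4052, -0.1995, 0.1196]
tcp_rot: [0.746, 0.666, -0.001, 0.001]
contact_force: [0.9, -0.6, -1.2]
opening: 0.127
finger_force: 68.7
time: 43.3
eef_pos: [0.4064, -0.3316, 0.0901]
tcp_rot: [0.754, 0.657, -0.0, -0.001]
contact_force: [0.8, -0.2, -1.6]
opening: 0.13
finger_force: 68.6
time: 43.72
eef_pos: [0.4067, -0.3753, 0.0908]
tcp_rot: [0.754, 0.657, 0.0, -0.001]
contact_force: [-0.5, -1.5, -1.9]
opening: 0.131
finger_force: 68.6
```

Run:
```python
from h import *
a=cv2.imread('pics/w8.png');b,d,c=grab('wrist','w11.png');W=world(d,c,'wrist')
for p in(a,b):
    h=cv2.cvtColor(p,cv2.COLOR_BGR2HSV);m=(h[...,0]>4)&(h[...,0]<20)&(h[...,1]>140);m[:120]=0;m[:,:250]=0;m[:,310:]=0
    q=np.argwhere(m);print(len(q),q.min(0),q.max(0),q.mean(0).round(1))
    g=cv2.cvtColor(p,cv2.COLOR_BGR2GRAY).astype(int)
    print('mouth row grad',np.argmax(np.abs(np.diff(g[70:110,265:295].mean(1))))+70, 'edges',np.argsort(-np.abs(np.diff(g[180:230,230:330].mean(0))))[:6]+230)
print('tube z near mouth',np.nanmedian(W[95:110,270:290,2]).round(3),'at rear wall sides',W[100,252].round(3),W[240,252].round(3))
```

```text
6600 [142 250] [410 308] [247.1 280.1]
mouth row grad 85 edges [263 296 308 297 251 307]
6582 [142 253] [414 308] [247.3 280.1]
mouth row grad 85 edges [263 296 308 297 307 257]
tube z near mouth 0.089 at rear wall sides [ 0.405 -0.293  0.089] [ 0.38  -0.4    0.001]
```

No slip in the grip. Sliding onto the prongs and lowering.

```bash
python3 -m handwheel '[0.02,-0.003,0,0,0,0,0.05,-0.009,0,0,0,0,0.06,-0.01,0,0,0,0,0.06,-0.01,0,0,0,0,0.06,-0.01,0,0,0,0]'
python3 -m handwheel '[0.06,-0.01,0,0,0,0,0.06,-0.011,0,0,0,0,0.06,-0.011,0,0,0,0,0.045,-0.008,0,0,0,0,0.02,-0.003,0,0,0,0]'
python3 -m handwheel '[0,0,-0.03,0,0,0,0,0,-0.03,0,0,0,0,0,-0.03,0,0,0,0,0,-0.02,0,0,0,0,0,-0.015,0,0,0]'
python3 -m handwheel '[0,0,-0.004,0,0,0,0,0,0,0,0,0]'
```

```text
time: 44.18
eef_pos: [0.4457, -0.3829, 0.0915]
tcp_rot: [0.754, 0.657, 0.0, 0.0]
contact_force: [0.4, 0.1, -2.0]
opening: 0.129
finger_force: 68.6
time: 44.6
eef_pos: [0.4822, -0.3897, 0.0913]
tcp_rot: [0.754, 0.656, 0.0, 0.0]
contact_force: [-1.4, -0.4, -2.5]
opening: 0.132
finger_force: 68.6
time: 45.02
eef_pos: [0.4804, -0.389, 0.0715]
tcp_rot: [0.755, 0.656, -0.0, -0.001]
contact_force: [0.1, 0.8, 1.3]
opening: 0.129
finger_force: 69.2
time: 45.18
eef_pos: [0.4809, -0.3894, 0.0718]
tcp_rot: [0.755, 0.656, -0.0, -0.0]
contact_force: [0.3, -1.2, -2.1]
opening: 0.127
finger_force: 68.8
```

```bash
python3 -m handwheel '[0,0,-0.006,0,0,0,0,0,0,0,0,0]'
python3 -m handwheel '[0,0,-0.004,0,0,0,0,0,0,0,0,0]'
python3 -m handwheel '[0,0,0,0,0,0,0,0,0,0,0,0]'
```

```text
time: 45.35
eef_pos: [0.4812, -0.3897, 0.0716]
tcp_rot: [0.755, 0.656, -0.0, 0.0]
contact_force: [-0.8, 0.5, -0.3]
opening: 0.123
finger_force: 68.9
time: 45.52
eef_pos: [0.4812, -0.3897, 0.0715]
tcp_rot: [0.754, 0.656, -0.0, 0.0]
contact_force: [-2.0, 1.4, 3.9]
opening: 0.125
finger_force: 69.4
time: 45.68
eef_pos: [0.4812, -0.3897, 0.0715]
tcp_rot: [0.754, 0.656, -0.0, 0.0]
contact_force: [-3.1, 1.8, 4.5]
opening: 0.126
finger_force: 69.5
```

Resting on the hooks (+4 N). Releasing and rising.

```bash
python3 -m handwheel '[0,0,0,0,0,0,0,0,0,0,0,0,0,0,0,0,0,0,0,0,0,0,0,0,0,0,0,0,0,0]' 0.5 40
python3 -m handwheel '[0,0,0.06,0,0,0,0,0,0.1,0,0,0,0,0,0.2,0,0,0,0,0,0.25,0,0,0,0,0,0.25,0,0,0]'
python3 -m handwheel '[0,0,0.25,0,0,0,0,0,0.2,0,0,0,0,0,0,0,0,0]'
python3 - <<'E'
from h import *
p,d,c=grab('wrist','w12.png')
h=cv2.cvtColor(p,cv2.COLOR_BGR2HSV);H,S,V=h[...,0],h[...,1],h[...,2]
m=(H>4)&(H<20)&(S>140)&(V>60);m[:60]=0;m[290:]=0;m[:,:240]=0;m[:,320:]=0
m=max(comps(cv2.morphologyEx(m.astype(np.uint8),cv2.MORPH_CLOSE,np.ones((5,5))),100),key=np.sum)
W=world(d,c,'wrist');q=W[m>0];q=q[(q[:,2]>.1)&(q[:,2]<.14)]
print(rect(m,c,.117,'wrist'),'z',np.median(q[:,2]),'z at ends',np.median(q[q[:,1]>-.36,2]),np.median(q[q[:,1]<-.41,2]),np.argwhere(m).min(0),np.argwhere(m).max(0))
E
```

```text
time: 46.1
eef_pos: [0.4811, -0.3893, 0.0701]
tcp_rot: [0.754, 0.656, 0.0, -0.0]
contact_force: [-0.0, -0.4, 0.1]
opening: 0.501
finger_force: 0.0
time: 46.52
eef_pos: [0.4806, -0.3888, 0.2004]
tcp_rot: [0.755, 0.656, 0.0, -0.001]
contact_force: [1.3, -0.7, -0.4]
opening: 0.5
finger_force: 0.0
time: 46.77
eef_pos: [0.4836, -0.3921, 0.2775]
tcp_rot: [0.754, 0.656, 0.0, 0.008]
contact_force: [0.0, -0.1, 1.3]
opening: 0.499
finger_force: 0.0
[ 481.4 -389.3  123.2   11.3   -7.9] z 0.11716169185748719 z at ends 0.11724370211316017 0.11701119033967762 [121 270] [240 281]
```

Shaker is hung level where it was. Now to check the trays and nuts.

```bash
python3 -m handwheel '[-0.005,0.215,0,0,0,-0.078,-0.005,0.215,0,0,0,-0.078,-0.005,0.215,0,0,0,-0.078,-0.005,0.215,0,0,0,-0.078,-0.005,0.215,0,0,0,-0.078]' 0
python3 -m handwheel '[-0.005,0.215,0,0,0,-0.078,-0.005,0.215,0,0,0,-0.078,-0.005,0.215,0,0,0,-0.078,-0.005,0.215,0,0,0,-0.078,-0.005,0.215,0,0,0,-0.078]'
python3 -m handwheel '[-0.005,0.215,0,0,0,-0.078,-0.005,0.215,0,0,0,-0.078,0,0.02,0,0,0,-0.01,0,0,0,0,0,0,0,0,0,0,0,0]'
cat > chk.py <<'E'
from nuts import *
p,d,c=look(F=(.6735,.158,np.radians(-2.95)))
row(p,c)
nuts('wrist','chk.png',(30,200,120,370))
s=ctrl.get_state();print(s['eef_pos'],s['tcp_rot'].round(3))
E
python3 chk.py
```

```text
time: 47.23
eef_pos: [0.4763, -0.2263, 0.2653]
tcp_rot: [0.919, 0.395, -0.001, -0.001]
contact_force: [0.1, 0.4, 0.8]
opening: 0.002
finger_force: 0.0
time: 47.65
eef_pos: [0.4725, -0.0655, 0.2655]
tcp_rot: [0.995, 0.101, -0.001, -0.001]
contact_force: [0.1, 0.3, 0.4]
opening: 0.001
finger_force: 0.0
time: 48.07
eef_pos: [0.4718, -0.0018, 0.2661]
tcp_rot: [1.0, -0.022, -0.001, 0.0]
contact_force: [-0.6, -0.1, 0.1]
opening: -0.001
finger_force: 0.0
row [612.8  16.8 287.9  96.8  -3. ] [673.5, 158.1, -2.66, 740.0]
wrist px [251  44] rows 35 51 n 213 z 0.016 fence u v -31.0 -134.0
wrist px [180  45] rows 37 53 n 210 z 0.015 fence u v -27.0 -43.0
wrist px [350  44] rows 36 52 n 214 z 0.015 fence u v -29.0 -257.0
wrist px [331  75] rows 67 83 n 217 z 0.016 fence u v -71.0 -233.0
wrist px [286  76] rows 68 85 n 187 z 0.023 fence u v -73.0 -177.0
wrist px [174  78] rows 70 85 n 215 z 0.016 fence u v -70.0 -35.0
wrist px [253  81] rows 71 90 n 216 z 0.016 fence u v -79.0 -136.0
[ 0.47207014 -0.00261877  0.26642784] [ 1.    -0.023 -0.     0.   ]
```

Row intact: 288 × 97 mm, with two, three and two nuts. Only the nut at u=-73, v=-177 stands on edge, so I'll touch the tray wall for a height reference and then tip the nut flat toward +y.

```bash
python3 -m handwheel '[0.098,-0.034,-0.18,0,0,0,0.098,-0.034,-0.18,0,0,0,0.098,-0.034,-0.18,0,0,0,0.098,-0.034,-0.18,0,0,0,0.098,-0.034,-0.18,0,0,0]'
python3 -m handwheel '[0.098,-0.034,-0.18,0,0,0,0.098,-0.034,-0.18,0,0,0,0.1,-0.034,-0.18,0,0,0,0,0,0,0,0,0,0,0,0,0,0,0]'
python3 -m handwheel '[0,0,-0.08,0,0,0,0,0,-0.08,0,0,0,0,0,-0.04,0,0,0,0,0,0,0,0,0]'
```

```text
time: 48.58
eef_pos: [0.5463, -0.029, 0.1305]
tcp_rot: [1.0, -0.024, 0.0, 0.0]
contact_force: [-0.4, 0.2, 1.4]
opening: 0.0
finger_force: 0.0
time: 49.0
eef_pos: [0.5885, -0.0436, 0.0484]
tcp_rot: [1.0, -0.024, -0.003, -0.001]
contact_force: [-0.0, 0.2, 0.1]
opening: -0.0
finger_force: 0.0
time: 49.33
eef_pos: [0.5887, -0.0421, 0.02]
tcp_rot: [1.0, -0.023, -0.001, -0.0]
contact_force: [-0.6, -0.7, -0.3]
opening: 0.002
finger_force: 0.0
```

```bash
python3 -m handwheel '[0,0,-0.03,0,0,0,0,0,-0.03,0,0,0,0,0,0,0,0,0]'
python3 -m handwheel '[0,0,-0.02,0,0,0,0,0,0,0,0,0]'
python3 -m handwheel '[0,0,-0.013,0,0,0,0,0,0,0,0,0]'
```

```text
time: 49.58
eef_pos: [0.5897, -0.0422, 0.0115]
tcp_rot: [1.0, -0.023, -0.0, -0.0]
contact_force: [-0.4, 0.2, -0.4]
opening: 0.002
finger_force: 0.0
time: 49.75
eef_pos: [0.5899, -0.0423, 0.0087]
tcp_rot: [1.0, -0.023, -0.0, -0.0]
contact_force: [-0.0, -0.2, 1.1]
opening: 0.004
finger_force: 0.0
time: 49.92
eef_pos: [0.59, -0.0424, 0.0068]
tcp_rot: [1.0, -0.023, -0.0, -0.0]
contact_force: [0.6, -0.3, -0.3]
opening: 0.002
finger_force: 0.0
```

```bash
python3 -m handwheel '[0,0,-0.01,0,0,0,0,0,0,0,0,0]'
python3 -m handwheel '[0,0,-0.01,0,0,0,0,0,0,0,0,0]'
python3 -m handwheel '[0,0,-0.01,0,0,0,0,0,0,0,0,0]'
```

```text
time: 50.08
eef_pos: [0.59, -0.0424, 0.0053]
tcp_rot: [1.0, -0.023, -0.0, -0.0]
contact_force: [-0.3, 0.5, -0.2]
opening: 0.002
finger_force: 0.0
time: 50.25
eef_pos: [0.59, -0.0424, 0.0038]
tcp_rot: [1.0, -0.023, -0.0, -0.0]
contact_force: [-1.3, -0.7, -1.0]
opening: -0.006
finger_force: 0.0
time: 50.42
eef_pos: [0.5899, -0.0424, 0.0022]
tcp_rot: [1.0, -0.023, -0.0, -0.0]
contact_force: [-0.1, -0.2, -0.1]
opening: -0.002
finger_force: 0.0
```

```bash
python3 -m handwheel '[0,0,-0.007,0,0,0,0,0,0,0,0,0]'
python3 -m handwheel '[0,0,-0.007,0,0,0,0,0,0,0,0,0]'
python3 -m handwheel '[0,0,-0.007,0,0,0,0,0,0,0,0,0]'
```

```text
time: 50.58
eef_pos: [0.59, -0.0424, 0.0013]
tcp_rot: [1.0, -0.023, -0.0, -0.0]
contact_force: [-0.7, -0.4, -0.3]
opening: 0.005
finger_force: 0.0
time: 50.75
eef_pos: [0.59, -0.0424, 0.0002]
tcp_rot: [1.0, -0.023, -0.0, -0.0]
contact_force: [-0.7, -0.1, -0.2]
opening: 0.001
finger_force: 0.0
time: 50.92
eef_pos: [0.59, -0.0424, -0.0008]
tcp_rot: [1.0, -0.023, -0.0, -0.0]
contact_force: [0.9, -0.3, -0.7]
opening: 0.001
finger_force: 0.0
```

```bash
python3 -m handwheel '[0,0,0.012,0,0,0,0.001,0.02,0,0,0,0,0.001,0.025,0,0,0,0,0.001,0.025,0,0,0,0,0.001,0.025,0,0,0,0]'
python3 -m handwheel '[0.001,0.025,0,0,0,0,0.001,0.02,0,0,0,0,0,0,0,0,0,0]'
python3 -m handwheel '[0,-0.02,0.15,0,0,0,-0.1,0,0.2,0,0,0,-0.18,0.05,0.2,0,0,0,-0.18,0.05,0.2,0,0,0,-0.15,0.05,0.2,0,0,0]'
python3 -m handwheel '[-0.12,0.05,0.2,0,0,0,-0.06,0.05,0.22,0,0,0,0,0.03,0.22,0,0,0,0,0,0.2,0,0,0,0,0,0,0,0,0]'
python3 chk.py
```

```text
time: 51.33
eef_pos: [0.5905, -0.0388, 0.0016]
tcp_rot: [1.0, -0.018, -0.0, 0.011]
contact_force: [-6.5, -43.5, -2.8]
opening: -0.001
finger_force: 21.7
time: 51.58
eef_pos: [0.5904, -0.0386, 0.0018]
tcp_rot: [1.0, -0.017, -0.001, 0.016]
contact_force: [-7.0, -52.4, -3.5]
opening: -0.001
finger_force: 26.4
time: 52.0
eef_pos: [0.4977, -0.0018, 0.1445]
tcp_rot: [1.0, -0.023, -0.001, -0.0]
contact_force: [1.0, 0.9, -0.1]
opening: -0.002
finger_force: 0.0
time: 52.42
eef_pos: [0.4755, 0.0176, 0.278]
tcp_rot: [1.0, -0.022, 0.007, 0.001]
contact_force: [-0.3, -0.1, 0.9]
opening: 0.001
finger_force: 0.0
tray [617.4, 113.1, -4.85, 190.0] fence mm -53.7 -47.7
tray [608.3, 12.7, -5.65, 156.0] fence mm -57.6 -148.5
tray [595.0, -95.1, -6.53, 181.0] fence mm -65.4 -256.8
row [594.8 -93.3  97.9  96.6  -6.6] [653.9, 139.2, -1.56, 11008.0]
wrist px [197  50] rows 41 57 n 213 z 0.016 fence u v -29.0 -43.0
wrist px [272  52] rows 44 60 n 208 z 0.016 fence u v -36.0 -139.0
wrist px [349  59] rows 50 66 n 206 z 0.016 fence u v -42.0 -238.0
wrist px [190  82] rows 74 89 n 203 z 0.016 fence u v -72.0 -34.0
wrist px [280  88] rows 79 98 n 409 z 0.016 fence u v -84.0 -150.0
wrist px [339  91] rows 83 99 n 204 z 0.016 fence u v -86.0 -225.0
[0.47318073 0.01772687 0.27156188] [ 1.    -0.023  0.002  0.   ]
```

The finger caught C's wall: the tip was lower than I estimated. That fanned the row slightly, though the nut is now flat. I'll re-straighten from outside with two-finger pushes, C first.

```bash
python3 -m handwheel '[0.025,-0.09,-0.185,0,0,0,0.025,-0.09,-0.185,0,0,0,0.025,-0.09,-0.185,0,0,0,0.025,-0.09,-0.185,0,0,0,0.025,-0.09,-0.185,0,0,0]' 0.35
python3 -m handwheel '[0.025,-0.09,-0.185,0,0,0,0.025,-0.09,-0.185,0,0,0,0.025,-0.09,-0.185,0,0,0,0,0,0,0,0,0,0,0,-0.1,0,0,0]'
python3 -m handwheel '[0,0,-0.1,0,0,0,0,0,-0.1,0,0,0,0,0,-0.08,0,0,0,0,0,0,0,0,0,0,0,0,0,0,0]'
```

```text
time: 52.93
eef_pos: [0.4898, -0.05, 0.1275]
tcp_rot: [1.0, -0.023, -0.002, -0.001]
contact_force: [0.5, 0.5, 0.7]
opening: 0.35
finger_force: 0.0
time: 53.35
eef_pos: [0.5018, -0.0906, 0.0315]
tcp_rot: [1.0, -0.024, -0.001, -0.001]
contact_force: [0.5, 0.1, 1.6]
opening: 0.347
finger_force: 0.0
time: 53.77
eef_pos: [0.5017, -0.0898, -0.0099]
tcp_rot: [1.0, -0.023, -0.001, -0.0]
contact_force: [0.7, -0.2, 0.9]
opening: 0.349
finger_force: 0.0
```

```bash
python3 -m handwheel '[0.05,0,0,0,0,0,0.06,0,0,0,0,0,0.05,0,0,0,0,0,0.04,0,0,0,0,0,0.04,0,0,0,0,0]'
python3 -m handwheel '[0.03,0,0,0,0,0,0.02,0,0,0,0,0,0.015,0,0,0,0,0,0,0,0,0,0,0]'
```

```text
time: 54.18
eef_pos: [0.5394, -0.0906, -0.0088]
tcp_rot: [1.0, -0.023, -0.0, 0.0]
contact_force: [-2.7, -0.9, 2.2]
opening: 0.35
finger_force: 1.1
time: 54.52
eef_pos: [0.5482, -0.0904, -0.0095]
tcp_rot: [1.0, -0.023, -0.0, -0.0]
contact_force: [-1.9, -0.2, 0.7]
opening: 0.35
finger_force: 0.7
```

```bash
python3 -m handwheel '[0.015,0,0,0,0,0,0.015,0,0,0,0,0,0.01,0,0,0,0,0,0,0,0,0,0,0]'
python3 -m handwheel '[-0.1,0,0,0,0,0,-0.05,0.2,0,0,0,0,0,0.2,0,0,0,0,0,0.2,0,0,0,0,0,0.1,0,0,0,0]'
python3 -m handwheel '[0,0,0,0,0,0,0.05,0,0,0,0,0,0.04,0,0,0,0,0,0.04,0,0,0,0,0,0.03,0,0,0,0,0]'
python3 -m handwheel '[0.02,0,0,0,0,0,0.015,0,0,0,0,0,0.01,0,0,0,0,0,0,0,0,0,0,0]'
```

```text
time: 54.85
eef_pos: [0.5481, -0.09, -0.0104]
tcp_rot: [1.0, -0.022, -0.008, -0.001]
contact_force: [-16.7, -2.8, 11.6]
opening: 0.351
finger_force: 8.5
time: 55.27
eef_pos: [0.5316, 0.017, -0.0094]
tcp_rot: [1.0, -0.022, 0.001, -0.0]
contact_force: [0.4, -0.6, 0.1]
opening: 0.349
finger_force: 0.0
time: 55.68
eef_pos: [0.5537, 0.0133, -0.0097]
tcp_rot: [1.0, -0.023, -0.005, 0.0]
contact_force: [-15.6, -2.4, 9.9]
opening: 0.349
finger_force: 7.7
time: 56.02
eef_pos: [0.5533, 0.0138, -0.0113]
tcp_rot: [1.0, -0.023, -0.013, -0.0]
contact_force: [-23.5, -2.6, 16.0]
opening: 0.349
finger_force: 11.8
```

Now A.

```bash
python3 -m handwheel '[-0.1,0,0.012,0,0,0,-0.05,0.2,0,0,0,0,0,0.2,0,0,0,0,0,0.18,0,0,0,0,0,0.08,0,0,0,0]'
python3 -m handwheel '[0,0,0,0,0,0,0.06,0,0,0,0,0,0.05,0,0,0,0,0,0.04,0,0,0,0,0,0.03,0,0,0,0,0]'
python3 -m handwheel '[0.015,0,0,0,0,0,0.01,0,0,0,0,0,0,0,0,0,0,0]'
```

```text
time: 56.43
eef_pos: [0.5409, 0.115, -0.0073]
tcp_rot: [1.0, -0.023, 0.001, -0.0]
contact_force: [0.7, 0.2, -0.9]
opening: 0.352
finger_force: 0.0
time: 56.85
eef_pos: [0.5585, 0.1119, -0.0094]
tcp_rot: [1.0, -0.024, -0.014, 0.001]
contact_force: [-29.2, -1.4, 17.9]
opening: 0.352
finger_force: 14.6
time: 57.1
eef_pos: [0.5583, 0.112, -0.0101]
tcp_rot: [1.0, -0.024, -0.018, 0.001]
contact_force: [-28.9, -2.3, 21.0]
opening: 0.35
finger_force: 15.1
```

```bash
python3 -m handwheel '[-0.12,0,0.04,0,0,0,0,0,0.2,0,0,0,0,-0.1,0.2,0,0,0,0.073,-0.235,0,0,0,0,0.073,-0.235,0,0,0,0]' 0
python3 -m handwheel '[0.073,-0.235,0,0,0,0,0.073,-0.235,0,0,0,0,0.073,-0.235,0,0,0,0,0.073,-0.235,0,0,0,0,0.073,-0.235,0,0,0,0]'
python3 -m handwheel '[0.073,-0.235,0,0,0,0,0,0,0,0,0,0,0,0,-0.15,0,0,0,0,0,-0.15,0,0,0,0,0,-0.12,0,0,0]'
python3 -m handwheel '[0,0,-0.02,0,0,0,0,0,0,0,0,0]'
python3 - <<'E'
from h import *
look(F=(.6735,.158,np.radians(-2.95)))
E
```

```text
time: 57.52
eef_pos: [0.5777, 0.0261, 0.0618]
tcp_rot: [1.0, -0.022, 0.003, 0.0]
contact_force: [0.3, 0.5, -0.1]
opening: 0.003
finger_force: 0.0
time: 57.93
eef_pos: [0.6302, -0.1522, 0.0586]
tcp_rot: [1.0, -0.024, 0.0, 0.0]
contact_force: [0.9, 0.7, 0.8]
opening: 0.002
finger_force: 0.0
time: 58.35
eef_pos: [0.6402, -0.1855, -0.0058]
tcp_rot: [1.0, -0.024, 0.0, 0.0]
contact_force: [-1.5, -0.4, -0.4]
opening: 0.002
finger_force: 0.0
time: 58.52
eef_pos: [0.6391, -0.184, -0.0095]
tcp_rot: [1.0, -0.024, -0.002, -0.001]
contact_force: [0.2, 0.8, 0.1]
opening: -0.002
finger_force: 0.0
```

```bash
python3 -m handwheel '[-0.1,0,0,0,0,0,-0.1,0,0,0,0,0,0.002,0.06,0,0,0,0,0.003,0.06,0,0,0,0,0.002,0.04,0,0,0,0]'
python3 -m handwheel '[0.002,0.04,0,0,0,0,0.002,0.03,0,0,0,0,0.001,0.03,0,0,0,0,0,0,0,0,0,0]'
```

```text
time: 58.98
eef_pos: [0.6129, -0.1588, -0.0059]
tcp_rot: [1.0, -0.023, 0.001, 0.0]
contact_force: [0.3, 0.6, 0.2]
opening: 0.001
finger_force: 0.0
time: 59.32
eef_pos: [0.613, -0.1437, -0.0071]
tcp_rot: [1.0, -0.022, 0.001, 0.0]
contact_force: [-0.3, -0.7, 0.3]
opening: 0.0
finger_force: 0.1
```

```bash
python3 -m handwheel '[0,0.015,0,0,0,0,0,0.015,0,0,0,0,0,0,0,0,0,0]'
python3 -m handwheel '[0,0.012,0,0,0,0,0,0,0,0,0,0]'
python3 -m handwheel '[0,0.01,0,0,0,0,0,0,0,0,0,0]'
```

```text
time: 59.57
eef_pos: [0.6123, -0.1408, -0.0072]
tcp_rot: [1.0, -0.023, 0.0, 0.001]
contact_force: [-1.0, -4.2, 2.1]
opening: 0.002
finger_force: 2.1
time: 59.73
eef_pos: [0.612, -0.1405, -0.0072]
tcp_rot: [1.0, -0.022, -0.0, 0.002]
contact_force: [-1.6, -8.5, 1.3]
opening: 0.001
finger_force: 4.3
time: 59.9
eef_pos: [0.612, -0.1404, -0.0072]
tcp_rot: [1.0, -0.022, 0.0, 0.003]
contact_force: [-2.9, -11.2, 1.4]
opening: 0.001
finger_force: 6.1
```

Firm at the expected end position. Backing off to inspect.

```bash
python3 -m handwheel '[0,-0.12,0,0,0,0,0,-0.03,0.2,0,0,0,-0.05,0,0.24,0,0,0,-0.18,0.1,0.18,0,0,0,-0.18,0.15,0.14,0,0,0]'
python3 -m handwheel '[-0.18,0.15,0.14,0,0,0,-0.18,0.16,0.14,0,0,0,-0.16,0.18,0.14,0,0,0,-0.05,0.2,0.18,0,0,0,0,0.2,0.18,0,0,0]'
python3 -m handwheel '[0,0.1,0.16,0,0,0,0,0,0.1,0,0,0,0,0,0,0,0,0,0,0,0,0,0,0]'
python3 chk.py
```

```text
time: 60.32
eef_pos: [0.5515, -0.1227, 0.1089]
tcp_rot: [1.0, -0.024, 0.002, -0.0]
contact_force: [1.0, 1.7, -0.0]
opening: 0.002
finger_force: 0.0
time: 60.73
eef_pos: [0.4621, 0.0137, 0.2229]
tcp_rot: [1.0, -0.024, -0.002, -0.001]
contact_force: [1.3, 0.1, -0.4]
opening: -0.001
finger_force: 0.0
time: 61.07
eef_pos: [0.4652, 0.0273, 0.2623]
tcp_rot: [1.0, -0.023, 0.0, -0.0]
contact_force: [0.6, 0.3, -0.2]
opening: 0.002
finger_force: 0.0
row [612.3  16.9 288.6  98.   -3.4] [674.9, 157.5, -3.33, 833.0]
wrist px [201  38] rows 31 44 n 172 z 0.015 fence u v -31.0 -42.0
wrist px [273  38] rows 31 44 n 164 z 0.015 fence u v -35.0 -132.0
wrist px [346  39] rows 31 46 n 211 z 0.016 fence u v -32.0 -221.0
wrist px [195  69] rows 61 77 n 226 z 0.015 fence u v -71.0 -35.0
wrist px [284  73] rows 63 83 n 438 z 0.016 fence u v -79.0 -145.0
wrist px [338  73] rows 64 81 n 222 z 0.016 fence u v -77.0 -211.0
[0.46428527 0.02674797 0.26015908] [ 1.    -0.023 -0.002 -0.   ]
```

```bash
cat > edge.py <<'E'
from h import *
p,d,c=grab('wrist','edge.png');W=world(d,c,'wrist')
h=cv2.cvtColor(p,cv2.COLOR_BGR2HSV)
S=((h[...,0]>100)&(h[...,0]<130))*h[...,1].astype(float)
a=np.radians(-2.95);ca,sa=np.cos(a),np.sin(a)
def f2w(u,v,z): return np.array([.6735+u*ca-v*sa,.158+u*sa+v*ca,z])
def prof(pts):
    q=proj(pts,c); return cv2.remap(S.astype(np.float32),q[:,0].astype(np.float32)[None],q[:,1].astype(np.float32)[None],cv2.INTER_LINEAR)[0]
for k,n in enumerate('ABC'):
    o=[]
    for v in np.arange(-.096*k-.012,-.096*k-.085,-.006):
        us=np.arange(-.115,-.085,.0004);g=prof(np.array([f2w(u,v,.018) for u in us]))
        i=np.argmax(g>60);o.append((v,us[i]*1e3))
    o=np.array(o);z=np.polyfit(o[:,0],o[:,1],1);print(n,'front edge u mean',o[:,1].mean().round(2),'yaw dev deg',np.degrees(np.arctan(z[0]/1e3)).round(2),'std',np.std(o[:,1]-np.polyval(z,o[:,0])).round(2))
for k in(1,2):
    w=[]
    for u in(-.085,-.07,-.05,-.03,-.012):
        vs=np.arange(-.096*k-.012,-.096*k+.012,.0004);g=prof(np.array([f2w(u,v,.018) for v in vs]))
        b=np.where(g>60)[0];w.append((round((vs[b].min())*1e3,1),round(vs[b].max()*1e3,1),int(g[b.min():b.max()+1].min())))
    print('joint',k,w)
print('outer right');print([round(np.arange(-.3,-.276,.0004)[np.argmax(prof(np.array([f2w(u,v,.018) for v in np.arange(-.3,-.276,.0004)]))>60)]*1e3,1) for u in(-.085,-.05,-.012)])
H,V=h[...,0].astype(int),h[...,2];m=((H>=14)&(H<=32)&(h[...,1]>45)&(h[...,1]<170)&(V>55));m[:30]=0;m[200:]=0;m[:,:120]=0;m[:,370:]=0
for q in comps(m.astype(np.uint8),60):
    print(rect(q,c,.016,'wrist'),'z pct',np.percentile(W[...,2][cv2.erode(q,np.ones((3,3)))>0],[5,50,95]).round(4))
E
python3 edge.py
```

```text
A front edge u mean -101.89 yaw dev deg 0.06 std 0.17
B front edge u mean -102.05 yaw dev deg -0.42 std 0.1
C front edge u mean -103.06 yaw dev deg -0.23 std 0.25
joint 1 [(np.float64(-102.4), np.float64(-92.4), 62), (np.float64(-102.0), np.float64(-92.4), 83), (np.float64(-102.0), np.float64(-92.4), 72), (np.float64(-101.6), np.float64(-92.0), 63), (np.float64(-108.0), np.float64(-84.4), 92)]
joint 2 [(np.float64(-196.0), np.float64(-186.4), 66), (np.float64(-195.6), np.float64(-186.4), 76), (np.float64(-195.6), np.float64(-186.0), 69), (np.float64(-195.6), np.float64(-186.4), 73), (np.float64(-204.0), np.float64(-180.0), 81)]
outer right
[np.float64(-288.4), np.float64(-288.4), np.float64(-288.0)]
[642.  118.3  22.6  15.9  -7.9] z pct [0.0132 0.0159 0.0173]
[633.5  30.   19.4  15.6  -3.1] z pct [0.0137 0.0157 0.0174]
[630.8 -59.6  21.2  20.2  -3.3] z pct [0.0144 0.0157 0.0173]
[602.5 127.8  20.7  21.2  -2.8] z pct [0.0137 0.0158 0.0174]
[589.1  18.9  23.7  44.5   7.2] z pct [0.0146 0.0162 0.0176]
[587.2 -47.5  21.   20.6  -2.4] z pct [0.0143 0.0159 0.0176]
```

All nuts are flat and the joints closed. C's front edge may be about 1 mm out, so I'll press C, B and A home once more.

```bash
python3 -m handwheel '[0.042,-0.09,-0.185,0,0,0,0.042,-0.09,-0.185,0,0,0,0.042,-0.09,-0.185,0,0,0,0.042,-0.09,-0.185,0,0,0,0.042,-0.09,-0.185,0,0,0]' 0.35
python3 -m handwheel '[0.042,-0.09,-0.185,0,0,0,0.042,-0.09,-0.185,0,0,0,0.042,-0.09,-0.185,0,0,0,0,0,0,0,0,0,0,0,-0.1,0,0,0]'
python3 -m handwheel '[0,0,-0.1,0,0,0,0,0,-0.08,0,0,0,0,0,-0.03,0,0,0,0,0,0,0,0,0,0,0,0,0,0,0]'
python3 -m handwheel '[0.06,0,0,0,0,0,0.06,0,0,0,0,0,0.05,0,0,0,0,0,0,0,0,0,0,0]'
```

```text
time: 61.63
eef_pos: [0.4957, -0.0416, 0.1205]
tcp_rot: [1.0, -0.023, -0.001, -0.001]
contact_force: [0.1, -0.8, 0.0]
opening: 0.348
finger_force: 0.0
time: 62.05
eef_pos: [0.5152, -0.0821, 0.0243]
tcp_rot: [1.0, -0.024, -0.001, -0.001]
contact_force: [1.1, 0.6, 0.7]
opening: 0.352
finger_force: 0.0
time: 62.47
eef_pos: [0.5157, -0.0812, -0.0059]
tcp_rot: [1.0, -0.023, -0.0, -0.0]
contact_force: [-0.3, 1.1, 0.6]
opening: 0.347
finger_force: 0.0
time: 62.8
eef_pos: [0.5442, -0.0818, -0.0048]
tcp_rot: [1.0, -0.023, 0.002, 0.001]
contact_force: [0.3, -0.6, 1.5]
opening: 0.351
finger_force: 0.0
```

```bash
python3 -m handwheel '[0.015,0,-0.01,0,0,0,0.015,0,0,0,0,0,0.012,0,0,0,0,0,0,0,0,0,0,0]'
python3 -m handwheel '[0.012,0,0,0,0,0,0,0,0,0,0,0]'
python3 -m handwheel '[0.012,0,0,0,0,0,0,0,0,0,0,0]'
```

```text
time: 63.13
eef_pos: [0.5475, -0.0812, -0.0078]
tcp_rot: [1.0, -0.023, -0.0, -0.0]
contact_force: [0.4, 0.7, -0.3]
opening: 0.346
finger_force: 0.0
time: 63.3
eef_pos: [0.5486, -0.0812, -0.0079]
tcp_rot: [1.0, -0.023, -0.001, -0.0]
contact_force: [-2.1, -1.1, 1.3]
opening: 0.347
finger_force: 1.0
time: 63.47
eef_pos: [0.5486, -0.0811, -0.0081]
tcp_rot: [1.0, -0.023, -0.003, -0.0]
contact_force: [-7.8, -0.6, 4.9]
opening: 0.35
finger_force: 3.7
```

```bash
python3 -m handwheel '[0.015,0,0,0,0,0,0,0,0,0,0,0]'
python3 -m handwheel '[-0.08,0,0,0,0,0,-0.02,0.2,0,0,0,0,0,0.2,0,0,0,0,0.01,0.18,0,0,0,0,0.01,0.06,0,0,0,0]'
python3 -m handwheel '[0,0,0,0,0,0,0.05,0,0,0,0,0,0.03,0,0,0,0,0,0.015,0,0,0,0,0,0,0,0,0,0,0]'
python3 -m handwheel '[0.012,0,0,0,0,0,0,0,0,0,0,0]'
```

```text
time: 63.63
eef_pos: [0.5485, -0.0809, -0.0085]
tcp_rot: [1.0, -0.022, -0.007, -0.001]
contact_force: [-13.5, -1.8, 8.8]
opening: 0.351
finger_force: 6.5
time: 64.05
eef_pos: [0.5411, 0.0174, -0.0077]
tcp_rot: [1.0, -0.022, 0.0, -0.0]
contact_force: [-0.5, -0.3, 0.3]
opening: 0.347
finger_force: 0.0
time: 64.47
eef_pos: [0.5536, 0.0137, -0.0082]
tcp_rot: [1.0, -0.024, -0.004, -0.0]
contact_force: [-6.8, 0.3, 5.3]
opening: 0.352
finger_force: 3.4
time: 64.63
eef_pos: [0.5535, 0.0137, -0.0086]
tcp_rot: [1.0, -0.024, -0.006, -0.0]
contact_force: [-10.9, 0.3, 7.9]
opening: 0.353
finger_force: 5.4
```

All three stops lie on a straight line at 2.95°, so the row is flush with the fence. Retreating for a final check.

```bash
python3 -m handwheel '[-0.1,0,0,0,0,0,-0.15,0,0.2,0,0,0,-0.12,0,0.22,0,0,0,-0.1,0,0.24,0,0,0,-0.05,0,0.25,0,0,0]'
python3 -m handwheel '[0,0,0.26,0,0,0,0,0,0.26,0,0,0,0,0,0.2,0,0,0,0,0,0.1,0,0,0,0,0,0,0,0,0]'
python3 -m handwheel '[0,0,0,0,0,0,0,0,0,0,0,0]'
python3 edge.py; python3 chk.py | head -3
python3 - <<'E'
from h import *
p,d,c=grab('wrist','fin.png')
h=cv2.cvtColor(p,cv2.COLOR_BGR2HSV);H,S,V=h[...,0],h[...,1],h[...,2]
W=world(d,c,'wrist');m=(H>4)&(H<18)&(S>150);m[:,:380]=0
for k in comps(m): print('handle',rect(k,c,.117,'wrist'),np.median(W[...,2][k>0]).round(3))
E
```

```text
time: 65.05
eef_pos: [0.4776, 0.0136, 0.1292]
tcp_rot: [1.0, -0.024, -0.001, -0.0]
contact_force: [1.4, -1.0, -1.4]
opening: 0.35
finger_force: 0.0
time: 65.47
eef_pos: [0.4826, 0.013, 0.2578]
tcp_rot: [1.0, -0.024, 0.005, 0.001]
contact_force: [1.0, -0.0, -0.8]
opening: 0.35
finger_force: 0.0
time: 65.63
eef_pos: [0.4788, 0.0142, 0.25]
tcp_rot: [1.0, -0.023, -0.001, -0.0]
contact_force: [-0.3, -0.1, -0.6]
opening: 0.347
finger_force: 0.0
A front edge u mean -101.55 yaw dev deg 0.15 std 0.19
B front edge u mean -101.58 yaw dev deg 0.06 std 0.2
C front edge u mean -101.68 yaw dev deg -0.02 std 0.18
joint 1 [(np.float64(-102.8), np.float64(-92.4), 73), (np.float64(-102.4), np.float64(-92.4), 65), (np.float64(-102.4), np.float64(-92.4), 68), (np.float64(-102.8), np.float64(-92.4), 66), (np.float64(-108.0), np.float64(-84.4), 92)]
joint 2 [(np.float64(-196.0), np.float64(-186.8), 81), (np.float64(-195.6), np.float64(-186.8), 93), (np.float64(-195.6), np.float64(-186.4), 68), (np.float64(-195.6), np.float64(-186.8), 74), (np.float64(-204.0), np.float64(-180.0), 82)]
outer right
[np.float64(-288.4), np.float64(-288.0), np.float64(-288.0)]
[644.8 118.   21.6  22.   -2.2] z pct [0.013  0.0158 0.0175]
[636.1  29.2  18.8  21.4  -2.6] z pct [0.0146 0.016  0.0177]
[632.9 -60.   20.6  21.1  -2.8] z pct [0.0144 0.016  0.0174]
[602.5 127.7  21.9  20.8  -3.4] z pct [0.0122 0.0159 0.0175]
[589.5  19.1  23.3  44.8   6.1] z pct [0.0148 0.016  0.0174]
[588.9 -48.4  20.4  20.7  -2.4] z pct [0.0146 0.0162 0.0177]
row [612.8  16.8 288.8  96.6  -3. ] [673.8, 157.5, -2.91, 816.0]
wrist px [189  45] rows 37 53 n 234 z 0.015 fence u v -28.0 -42.0
wrist px [262  44] rows 36 53 n 231 z 0.016 fence u v -31.0 -131.0
handle [ 495.4 -303.    43.6   10.   -10.9] 0.092
```

Run:
```python
from h import *
c=imaging.get_calibration('top');z=np.load('top0.npz')
for p,d in((z['p'],z['d']),grab('top','tfin.png')[:2]):
    h=cv2.cvtColor(p,cv2.COLOR_BGR2HSV);W=world(d,c);m=(h[...,0]>5)&(h[...,0]<18)&(h[...,1]>130);m[:,:380]=0;m[:190]=0;m[260:]=0
    for k in comps(m,40): print('handle',rect(k,c,.117,'top'),np.median(W[...,2][k>0]).round(4))
    for nm,s in(('tumbler',(130,200,400,460)),('microm',(170,260,130,190))):
        r=W[s[0]:s[1],s[2]:s[3]].reshape(-1,3);r=r[r[:,2]>.1];print(nm,np.median(r,0).round(3))
```

```text
handle [ 480.6 -387.6  124.7    7.8   -7.6] 0.117
tumbler [ 0.664 -0.419  0.17 ]
microm [0.531 0.396 0.167]
handle [ 482.2 -389.1  122.1    8.4   -9.1] 0.1167
tumbler [ 0.664 -0.419  0.17 ]
microm [0.528 0.397 0.167]
```

Shaker is hung level, the bystanders haven't moved, and the row is neat. Handing in.

```bash
python3 -c "
from plant import ctrl
print(ctrl.sign_off())"
```

```text
the job is handed in; nothing more can be done
None
```

The job is handed in: the three blue trays are in a neat row (no visible gaps), all seven nuts lie flat in them (2, 3 and 2), and the empty shaker is back on both hooks, though tipping over a nut that landed on edge knocked the row after hanging, so I re-straightened it with the nuts inside.

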